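# Lasts onto their insoles

### The job

Stand each of the four green lasts on the tan insole that was cut for it, the one of the same size and toe shape, upright and lying over the insole's outline toe to toe and heel to heel, so that the shoes can be lasted next. Set every last down rather than dropping it, and do not push away or tip the tin of tacks.

Things in the scene. Friction and masses are not known exactly. Their poses are not given: they have to be found in the camera images.
- last_small_grip (a point): Child's green plastic shoe last on its sole: the smallest, with a round toe. 110 mm long, 50 wide, 58 high, 120 g. Its comb, the upright block over the heel, is 26 thick (y) by 35 long, sides flat from 24 up to 58: grip it across y. Point: comb's middle, 42 above the sole (16 below the top), 24 behind mid-length. x to the toe, y left, z up.
- insole_small_mid (a point): Flat insole of pale tan leather, 3 thick, fixed on the bench: the smallest, with a round toe. 110 mm long, 50 wide, outline as the small last. Point: top face, mid-length; x to the toe, y left, z up. With the small last rightly on it, the last's point is 24 behind this one (heel side, y = 0), 42 above it, x axes alike.
- last_round_grip (a point): Child's green plastic shoe last on its sole: middle-sized and broad, with a round toe. 132 mm long, 62 wide, 64 high, 190 g. Its comb, the upright block over the heel, is 30 thick (y) by 42 long, sides flat from 27 up to 64: grip it across y. Point: comb's middle, 48 above the sole (16 below the top), 29 behind mid-length. x to the toe, y left, z up.
- insole_round_mid (a point): Flat insole of pale tan leather, 3 thick, fixed on the bench: middle-sized and broad, with a round toe. 132 mm long, 62 wide, outline as the round last. Point: top face, mid-length; x to the toe, y left, z up. With the round last rightly on it, the last's point is 29 behind this one (heel side, y = 0), 48 above it, x axes alike.
- last_pointed_grip (a point): Child's green plastic shoe last on its sole: long and slim, with a pointed toe. 150 mm long, 50 wide, 70 high, 200 g. Its comb, the upright block over the heel, is 28 thick (y) by 48 long, sides flat from 29 up to 70: grip it across y. Point: comb's middle, 54 above the sole (16 below the top), 33 behind mid-length. x to the toe, y left, z up.
- insole_pointed_mid (a point): Flat insole of pale tan leather, 3 thick, fixed on the bench: long and slim, with a pointed toe. 150 mm long, 50 wide, outline as the pointed last. Point: top face, mid-length; x to the toe, y left, z up. With the pointed last rightly on it, the last's point is 33 behind this one (heel side, y = 0), 54 above it, x axes alike.
- last_square_grip (a point): Child's green plastic shoe last on its sole: long and broad, with a blunt square toe. 150 mm long, 64 wide, 72 high, 250 g. Its comb, the upright block over the heel, is 32 thick (y) by 48 long, sides flat from 30 up to 72: grip it across y. Point: comb's middle, 56 above the sole (16 below the top), 33 behind mid-length. x to the toe, y left, z up.
- insole_square_mid (a point): Flat insole of pale tan leather, 3 thick, fixed on the bench: long and broad, with a blunt square toe. 150 mm long, 64 wide, outline as the square last. Point: top face, mid-length; x to the toe, y left, z up. With the square last rightly on it, the last's point is 33 behind this one (heel side, y = 0), 56 above it, x axes alike.
- tack_tin: Small open round tin of tacks, 46 mm across and 26 high, grey metal, standing loose on the bench among the lasts and insoles; origin under its centre. It stays where it is.
Mind the look-alikes: they are no part of the job. What is shaped like the part that bears insole_pointed_mid but pink or purple is not meant.

How it is judged:
By the outcome, as a careful person would: the job done as asked, in the order asked, and still so for the second after the job is handed in, with the robot touching nothing.
It also fails if it takes over 104 s, if anything falls off the work surface, if the arm or the gripper's body presses on something with over 40 N, if the wrist force passes 120 N, or if a joint passes its speed limit or range.

### The arm

A 6-joint arm with a two-finger parallel gripper is mounted at the origin on the work surface. World frame = base frame: x ahead of the robot, y to its left, z up, the work surface at z = 0. Lengths are in mm, angles in rad, forces in N, time in s.
With the tool pointing down it reaches from about 350 to 975 mm from the base axis. Payload 7.1 kg.
Tool frame: the origin (TCP) lies on the mounting face of the last link; the fingertips stand 182 mm ahead of it and the grasp point (between the pads) lies 163 mm ahead of it; z points along the fingers, y is the direction in which the jaws open and shut (so a half turn about z gives the same grasp; the last joint's range is limited). The gripper opens to 88 mm and grips with 3 to 60 N. Pads are 20 mm wide; open, the fingers measure 115 mm over their backs; the gripper's body (75 mm by 178 mm) begins 61 mm behind the grasp point.
Start: joints at [1.184, 0.423, 1.63, -0, 1.089, -0.019], TCP at [224.695, 583.197, 404.675] pointing down, gripper open.
Joint ranges: [-3, 3], [-0.9, 2.11], [0.09, 2.58], [-1.31, 4.45], [0.11, 2.69], [-2.54, 2.54]. Speed limits (rad/s): [2.39, 2.39, 3.01, 3.14, 3.14, 3.14].

### API

Orientations are given as a rotation vector (axis times angle).
In Python, from workcell import ctrl, optics, nets gives the robot as it stands.
- The arm moves only by the tool send_rows, never from a script. Its argument "rows" is a list of rows, each an object with "offset": the shift along the tool's x, y, z in m, a list of three; "twist": the turn, a rotation vector about the tool's x, y, z in degrees, a list of three. A call has exactly 5 rows; each row shifts and turns the pose as measured when the row begins, along the tool's axes as they then stand; what a row does not reach is not made up. A row lasts 1/12 s, in which the tool goes at most 41.7 mm and 7.16 degrees, less where a joint would pass 70% of its speed; a pose out of reach is approached as far as the arm can. A call is refused whole if a number of a shift passes 0.0417 or a number of a turn 7.16, either way. A call with a gripper value outside its range is refused whole. "gripper" is the finger opening in m, from 0 to 0.0878, set as the call begins (left out, the last holds). The fingers move at their own pace and stop on an object; the grip force is fixed at half the most. Time passes only in rows, so rows that do not move let the fingers close, or fill a call up. It gives the time, the measured TCP pose, the force and the opening at its end, in the units of the state.
- ctrl.get_obs(): the state, without advancing time (a new reading comes with each control period).
- optics.get_image(name): name is "scene" or "top" or "wrist"; returns (picture, depth): 420x560x3 uint8, blue, green, red; 420x560 float32, mm along the optical axis (not along the pixel's ray), 0 where there is no reading.
- optics.camera_info(name): a dict with "K" (3x3 intrinsics, pixels), "k1" (the pictures are not rectified: a ray, as slopes to the right and down, at radius r is drawn at 1 + k1 r^2 times it, then the intrinsics apply), "pose" (4x4, takes a point from camera to world coordinates). Camera axes: x right, y down, z forward; pixel columns grow to the right and rows downward; lengths in mm; the calibration is good to about 2 mm. A picture is of the moment at which its call begins: read the wrist's pose just before it. camera_info takes no time and is no camera call; for the wrist camera it gives the pose at the moment of the call.
- ctrl.close_job(): hands the job in, once; it reports no verdict.
Trained networks look in the newest picture that a camera, given by its name, has taken for a name from the list of things; names that differ only in an ending like _2 or _b are one class to them, and where a whole thing is asked for, a point or a joint stands for the part that bears it (a point fixed in the world has none). Each returns a list of dicts, best first, with "conf" (0 to 1); they miss things now and then, are a little off and sometimes report something else, mostly with a low value. They report only what shows in the picture. A call takes as long as a camera call. They do not tell look-alikes from the thing itself.
- nets.spot_in(camera, label): "extent" ([left, top, right, bottom] in pixels, round what is visible of it).
- nets.spot_point(camera, label): "position" ([column, row] in pixels: a listed point, or the origin of a listed thing).
The state is a dict: "t": time; "qpos": joint angles; "qvel": joint speeds; "joint_torque": joint torques, N m; "ee_pos": TCP position; "orientation": TCP orientation; "ft_force": force on the tool from outside, world axes, zero at the start; "moment": the same for the moment, N m; "width": finger opening in mm.
Only numpy, scipy, OpenCV 4.12 (cv2) and the standard library are available. Lean on these libraries where they do the work, as an engineer would, in place of code of your own. Each camera call takes 0.05 s, during which the arm holds its last target. There are 200 camera calls.

## Working session

There is one attempt and no reset: what is moved stays moved. The work goes in short steps, Python scripts to look and compute and a tool call to move; the robot and the scene stay as the last step left them, time stands still between calls to the robot, and variables do not carry over. Pictures are saved under pics/ and viewed, about 12 in all and at most 16, crops included, and the job is handed in when it is done.

Besides the shell and the picture viewer there is one more tool, called after "Emit:" as a command line: name --argument value ..., lists and objects as JSON in quotes. send_rows: Moves the arm, as the interface text tells. Its arguments: {"type":"object","properties":{"rows":{"type":"array"},"gripper":{"type":"number"}},"required":["rows"]}

```bash
mkdir -p pics; ls; cat > h.py <<'E'
import numpy as np, cv2, json
from workcell import ctrl, optics, nets
def ray(cam,uv,info=None):
    i=info or optics.camera_info(cam);K=np.array(i["K"])
    d=np.array([(uv[0]-K[0,2])/K[0,0],(uv[1]-K[1,2])/K[1,1]]);s=d.copy()
    for _ in range(10): s=d/(1+i["k1"]*(s@s))
    P=np.array(i["pose"]);return P[:3,3],P[:3,:3]@np.array([s[0],s[1],1])
def at_z(cam,uv,z,info=None):
    o,d=ray(cam,uv,info);return o+d*(z-o[2])/d[2]
E
python3 - <<'E'
from h import *
for c in("top","scene"):
    im,d=optics.get_image(c);cv2.imwrite(f"pics/{c}0.png",im);np.save(f"pics/{c}0d.npy",d)
    i=optics.camera_info(c);print(c,np.round(i["K"],1).tolist(),i["k1"],np.round(i["pose"],3).tolist())
s=ctrl.get_obs();print(s)
optics.get_image("top")
for n in "small round pointed square".split():
    for l in (f"last_{n}_grip",f"insole_{n}_mid"):
        r=nets.spot_point("top",l);z=3 if 'insole' in l else dict(small=42,round=48,pointed=54,square=56)[n]
        print(l,[(round(q["conf"],2),np.round(q["position"]).tolist(),np.round(at_z("top",q["position"],z)[:2]).tolist()) for q in r[:3]])
print(nets.spot_in("top","tack_tin")[:2])
E
```

```text
pics
top [[400.5, 0.0, 279.6], [0.0, 400.5, 205.7], [0.0, 0.0, 1.0]] -0.11993321070228355 [[0.023, -0.984, 0.179, 255.947], [-0.999, -0.018, 0.028, -47.879], [-0.025, -0.18, -0.983, 1125.657], [0.0, 0.0, 0.0, 1.0]]
scene [[437.9, 0.0, 279.2], [0.0, 437.9, 213.1], [0.0, 0.0, 1.0]] -0.05367159901791216 [[-0.398, 0.713, -0.577, 1038.785], [0.917, 0.309, -0.251, 224.372], [-0.001, -0.629, -0.778, 899.798], [0.0, 0.0, 0.0, 1.0]]
{'t': 0.1, 'qpos': array([ 1.18397801e+00,  4.23774869e-01,  1.63061711e+00,  1.18982273e-05,
        1.08864119e+00, -1.89837297e-02]), 'qvel': array([-0.0007549 , -0.00088399, -0.00438981,  0.00150093, -0.00073012,
        0.00075507]), 'joint_torque': array([-1.86876114e-04, -5.45611525e+01, -2.74324322e+01,  6.46048458e-02,
        1.87821809e-02, -3.03946479e-05]), 'ee_pos': array([224.61438801, 582.9649625 , 403.97134923]), 'orientation': array([-5.74494779e-01, -3.08831129e+00,  2.21279382e-03]), 'ft_force': array([ 1.08858968, -0.18711282,  0.15142085]), 'moment': array([ 0.01826762, -0.02886281,  0.03168276]), 'width': 87.37308051669696}
last_small_grip [(0.71, [157.0, 202.0], [459.0, 329.0])]
insole_small_mid []
last_round_grip [(0.58, [242.0, 143.0], [632.0, 95.0])]
insole_round_mid [(0.7, [313.0, 210.0], [449.0, -112.0])]
last_pointed_grip [(0.72, [232.0, 213.0], [429.0, 114.0])]
insole_pointed_mid [(0.87, [382.0, 201.0], [480.0, -307.0]), (0.72, [356.0, 267.0], [292.0, -230.0]), (0.69, [408.0, 300.0], [201.0, -377.0])]
last_square_grip [(0.79, [163.0, 146.0], [618.0, 320.0])]
insole_square_mid [(0.86, [315.0, 146.0], [640.0, -115.0])]
[{'extent': [268.6, 166.9, 286.9, 182.4], 'conf': 0.58}]
```

```bash
python3 - <<'E'
import cv2
im=cv2.imread("pics/top0.png")[90:340,110:460]
cv2.imwrite("pics/c1.png",cv2.resize(im,(800,571),interpolation=cv2.INTER_CUBIC))
E
```

```text
(no output)
```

View pics/c1.png

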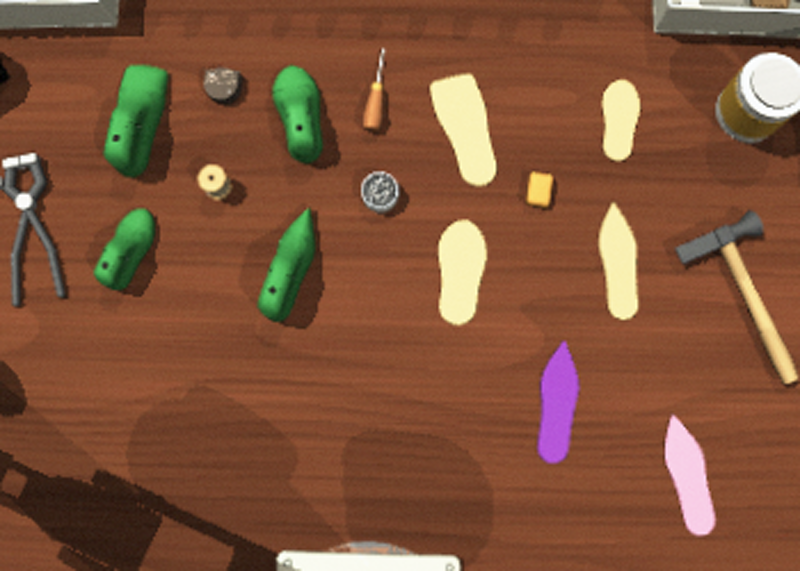

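The picture shows green lasts: square (crop 135,120), round (298,115), small (125,250) and pointed (288,265). The tan insoles are square (465,130), small (620,120), round (463,272) and pointed (618,262). The tin is at (380,192). For insole_pointed there are three candidates: tan (618,262), purple (558,400) and pink (690,475). The tan one is meant, because only it is pale tan leather.

```bash
cat >> h.py <<'E'
DIM=dict(small=(110,50,42,24),round=(132,62,48,29),pointed=(150,50,54,33),square=(150,64,56,33))
def insoles(cam,im,info):
    hsv=cv2.cvtColor(im,cv2.COLOR_BGR2HSV)
    m=cv2.inRange(hsv,(18,40,150),(35,170,255))
    out=[]
    for c in cv2.findContours(m,cv2.RETR_EXTERNAL,cv2.CHAIN_APPROX_NONE)[0]:
        if cv2.contourArea(c)<300: continue
        p=np.array([at_z(cam,q,3,info)[:2] for q in c[:,0].astype(float)],np.float32)
        M=cv2.moments(p);ce=np.array([M["m10"],M["m01"]])/M["m00"]
        a=.5*np.arctan2(2*M["mu11"],M["mu20"]-M["mu02"]);u=np.array([np.cos(a),np.sin(a)])
        r=cv2.minAreaRect(p);t=(p-ce)@u;n=(p-ce)@[-u[1],u[0]]
        out.append(dict(area=M["m00"],ce=ce,ang=np.degrees(a),rect=r,mid=ce+u*(t.max()+t.min())/2+np.array([-u[1],u[0]])*(n.max()+n.min())/2,L=np.ptp(t),W=np.ptp(n),pts=p))
    return out
E
python3 - <<'E'
from h import *
im=cv2.imread("pics/top0.png")
for o in insoles("top",im,optics.camera_info("top")): print({k:np.round(v,1).tolist() for k,v in o.items() if k not in("pts","rect")},np.round(np.hstack(o["rect"]),1))
i=optics.camera_info("wrist");print(np.round(i["K"],1).tolist(),i["k1"],np.round(i["pose"],3).tolist())
import scipy.spatial.transform as T
s=ctrl.get_obs();R=T.Rotation.from_rotvec(s["orientation"]).as_matrix();print(R.round(3))
P=np.array(i["pose"]);print((R.T@P[:3,:3]).round(3),R.T@(P[:3,3]-s["ee_pos"]))
print(at_z("top",(277.7,174.6),13))
im,d=optics.get_image("wrist");cv2.imwrite("pics/w0.png",im)
E
```

```text
{'area': 4301.5, 'ce': [45.7, 79.8], 'ang': -12.5, 'mid': [34.5, 72.6], 'L': 101.0, 'W': 91.8} [ 38.5  71.   83.1 102.3  84.3]
{'area': 17241.9, 'ce': [299.6, -692.3], 'ang': -14.4, 'mid': [299.5, -691.6], 'L': 196.0, 'W': 180.7} [ 300.5 -692.2  152.5  133.1   21.3]
{'area': 2747.9, 'ce': [405.0, -481.6], 'ang': 24.0, 'mid': [409.2, -479.9], 'L': 187.6, 'W': 19.9} [ 409.3 -480.1  187.6   19.8   23.8]
{'area': 5871.1, 'ce': [456.1, -105.5], 'ang': -3.9, 'mid': [454.5, -105.6], 'L': 131.3, 'W': 58.9} [ 454.7 -107.7  130.1   57.2    0.7]
{'area': 4786.5, 'ce': [468.3, -303.1], 'ang': 4.6, 'mid': [471.3, -302.7], 'L': 146.2, 'W': 45.2} [ 471.3 -302.7  146.2   45.2    4.8]
{'area': 3917.0, 'ce': [658.7, -309.7], 'ang': -6.2, 'mid': [656.3, -308.8], 'L': 110.6, 'W': 48.8} [ 656.  -311.4  108.9   48.2    1. ]
{'area': 7516.0, 'ce': [645.5, -109.7], 'ang': 16.9, 'mid': [639.1, -111.5], 'L': 151.4, 'W': 63.5} [ 639.5 -112.3  151.3   63.1   18.2]
[[309.1, 0.0, 279.4], [0.0, 309.1, 213.4], [0.0, 0.0, 1.0]] -0.02855047762902932 [[0.36, 0.905, 0.226, 164.153], [0.933, -0.349, -0.087, 606.908], [0.0, 0.243, -0.97, 384.356], [0.0, 0.0, 0.0, 1.0]]
[[-0.933  0.36   0.   ]
 [ 0.36   0.933  0.   ]
 [ 0.     0.    -1.   ]]
[[-0.    -0.97  -0.243]
 [ 1.    -0.     0.   ]
 [-0.    -0.243  0.97 ]] [65.03038273  0.36061301 20.33857066]
[549.25393427  -8.06672882  13.        ]
```

View pics/w0.png

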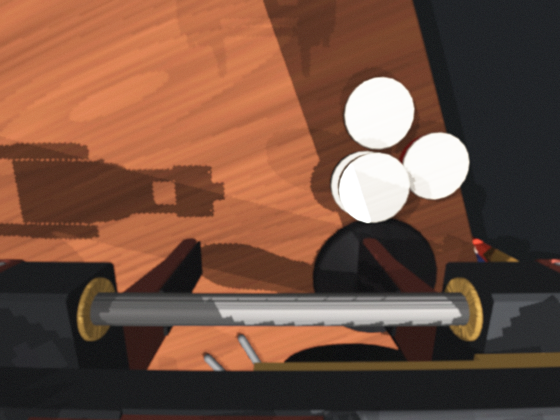

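The wrist view looks along tool +x, with the jaws at the bottom. I'll now move above the lasts for an overview.

Emit:
send_rows --rows '[{"offset":[-0.034,-0.0145,0],"twist":[0,0,0]},{"offset":[-0.034,-0.0145,0],"twist":[0,0,0]},{"offset":[-0.034,-0.0145,0],"twist":[0,0,0]},{"offset":[-0.034,-0.0145,0],"twist":[0,0,0]},{"offset":[-0.034,-0.0145,0],"twist":[0,0,0]}]'

```text
t: 1.07
ee_pos: [356.7, 456.1, 405.3]
orientation: [-0.557, -3.091, -0.01]
ft_force: [0.8, 0.7, 0.5]
width: 88.0
```

Emit:
send_rows --rows '[{"offset":[-0.034,-0.0145,0],"twist":[0,0,0]},{"offset":[-0.034,-0.0145,0],"twist":[0,0,0]},{"offset":[-0.034,-0.0145,0],"twist":[0,0,0]},{"offset":[-0.034,-0.0145,0],"twist":[0,0,0]},{"offset":[-0.034,-0.0145,0],"twist":[0,0,0]}]'

```text
t: 1.48
ee_pos: [496.1, 321.9, 405.7]
orientation: [0.554, 3.092, 0.013]
ft_force: [-0.6, -0.1, 0.4]
width: 87.7
```

Emit:
send_rows --rows '[{"offset":[-0.034,-0.0145,0],"twist":[0,0,0]},{"offset":[-0.034,-0.0145,0],"twist":[0,0,0]},{"offset":[-0.034,-0.0145,0],"twist":[0,0,0]},{"offset":[-0.034,-0.0145,0],"twist":[0,0,0]},{"offset":[-0.02,-0.0145,0],"twist":[0,0,0]}]'

```text
t: 1.9
ee_pos: [624.3, 191.0, 406.0]
orientation: [0.556, 3.088, 0.015]
ft_force: [0.5, -0.0, -0.7]
width: 88.3
```

```bash
cat >> h.py <<'E'
def cloud(cam,im,d,info):
    K=np.array(info["K"]);h,w=d.shape
    uv=np.stack(np.meshgrid(np.arange(w),np.arange(h)),-1).reshape(-1,2)
    x=(uv-[K[0,2],K[1,2]])/[K[0,0],K[1,1]];s=x.copy()
    for _ in range(8): s=x/(1+info["k1"]*(s**2).sum(1))[:,None]
    P=np.array(info["pose"]);z=d.reshape(-1)
    return (np.c_[s,np.ones(len(s))]*z[:,None])@P[:3,:3].T+P[:3,3]
def lasts(cam,im,d,info):
    X=cloud(cam,im,d,info).reshape(*d.shape,3)
    m=cv2.inRange(cv2.cvtColor(im,cv2.COLOR_BGR2HSV),(45,80,20),(80,255,255))
    m[d==0]=0
    n,l,st,_=cv2.connectedComponentsWithStats(m)
    out=[]
    for k in range(1,n):
        if st[k,4]<500: continue
        p=X[l==k];out.append((st[k],p))
    return out
def pca(p):
    c,ev=cv2.PCACompute(p[:,:2].astype(np.float32),None);u=ev[0];c=c[0]
    if u[0]<0:u=-u
    t=(p[:,:2]-c)@u;n=(p[:,:2]-c)@[-u[1],u[0]]
    a=np.percentile(t,[1,99]);b=np.percentile(n,[1,99])
    return c,np.degrees(np.arctan2(u[1],u[0])),a[1]-a[0],b[1]-b[0],c+u*a.mean()+np.array([-u[1],u[0]])*b.mean()
E
python3 - <<'E'
from h import *
i=optics.camera_info("wrist")
im,d=optics.get_image("wrist");cv2.imwrite("pics/w1.png",im);np.save("pics/w1d.npy",d);np.save("pics/w1i.npy",i,allow_pickle=True)
for st,p in lasts("wrist",im,d,i):
    zt=np.percentile(p[:,2],99);print(st,"ztop",zt)
    for dz in (4,10,30): q=p[p[:,2]>zt-dz];print(dz,len(q),*[np.round(v,1) for v in pca(q)])
    print("all",*[np.round(v,1) for v in pca(p)])
E
```

```text
[ 110    0   68  149 5838] ztop 70.67187656466741
4 1053 [425.7 115.9] -17.6 51.1 18.4 [425.1 115.4]
10 1952 [427.9 116.8] -18.7 58.9 27.8 [427.2 114.8]
30 3138 [436.1 116.2] -19.5 78.6 28.9 [436.5 112.3]
all [452.4 113.4] -17.6 127.4 57.0 [458.1  99. ]
[ 310    0   43   79 2829] ztop 54.61853977563379
4 170 [468.7 315.9] 67.4 22.6 7.4 [468.8 315.3]
10 406 [470.6 314.1] 65.3 24.5 12.6 [470.9 313.9]
30 1374 [480.1 309.8] 5.2 41.6 32.1 [479.6 310.1]
all [489.5 304.4] -8.6 73.1 40.9 [488.2 305.8]
[ 349  106   60  124 5831] ztop 72.56199829646764
4 1006 [608.5 318.3] -7.3 51.9 20.7 [608.7 318.6]
10 1754 [607.5 317. ] -6.7 61.6 29.5 [608.8 318.2]
30 2667 [612.2 314.6] -5.0 85.8 30.3 [616.1 317.1]
all [638.2 308.5] -3.8 141.8 52.4 [644.2 311.7]
[ 173  192   85   87 3962] ztop 65.45242725887358
4 601 [623.2 101.1] -51.2 73.6 42.3 [611.4 115.2]
10 1179 [622.5 101.2] 8.8 54.9 74.4 [622.2 119.6]
30 2000 [628.1 103.6] 10.4 80.8 73.7 [629.1 121. ]
all [646.7 109.9] 10.3 122.3 54.8 [653.3 106.6]
```

View pics/w1.png

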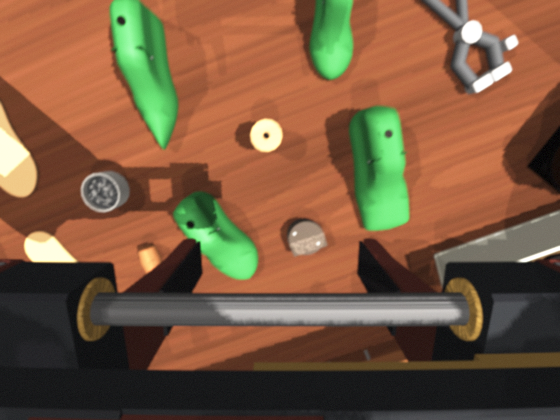

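The view shows all four lasts: pointed comb (125,20), small (335,20), square (385,130) and round (195,215). The tin is at (105,190). Next I'll write a move planner and take a near look at the pointed last.

```bash
cat >> h.py <<'E'
from scipy.spatial.transform import Rotation as Rn
def plan(*wps,pose=None):
    """wps: (x,y,z,heading of last deg, rows). tool yaw = heading+180, tool down"""
    if pose is None:
        s=ctrl.get_obs();p,R=np.array(s["ee_pos"]),Rn.from_rotvec(s["orientation"])
    else: p,R=pose
    for x,y,z,h,n in wps:
        a=np.radians(h+180);c,s_=np.cos(a),np.sin(a)
        T=Rn.from_matrix(np.array([[c,s_,0],[s_,-c,0],[0,0,-1.]]))
        rv=(R.inv()*T).as_rotvec();dp=(np.array([x,y,z])-p)/n
        rows=[]
        for k in range(n):
            Rk=R*Rn.from_rotvec(rv*k/n);rows.append(np.round(Rk.inv().apply(dp),1).tolist())
        print(f"{n} rows twist/row {np.round(np.degrees(rv)/n,2).tolist()} step {np.linalg.norm(dp):.1f}; offsets mm first/mid/last:",rows[0],rows[n//2],rows[-1])
        p,R=np.array([x,y,z],float),T
E
python3 - <<'E'
from h import *
plan((482,96,320,-18,5))
E
```

```text
5 rows twist/row [0.1, 0.04, -0.51] step 38.2; offsets mm first/mid/last: [20.5, -27.5, 16.9] [20.9, -27.0, 17.0] [21.4, -26.6, 17.1]
```

Emit:
send_rows --rows '[{"offset":[0.0205,-0.0275,0.017],"twist":[0.1,0,-0.5]},{"offset":[0.021,-0.027,0.017],"twist":[0.1,0,-0.5]},{"offset":[0.021,-0.027,0.017],"twist":[0.1,0,-0.5]},{"offset":[0.021,-0.027,0.017],"twist":[0.1,0,-0.5]},{"offset":[0.0215,-0.0265,0.017],"twist":[0.1,0,-0.5]}]'

```text
t: 2.37
ee_pos: [485.1, 93.6, 319.9]
orientation: [0.493, 3.083, 0.01]
ft_force: [0.2, -0.4, 0.0]
width: 87.7
```

```bash
cat >> h.py <<'E'
def near(tag):
    i=optics.camera_info("wrist");im,d=optics.get_image("wrist");cv2.imwrite(f"pics/{tag}.png",im)
    for st,p in lasts("wrist",im,d,i):
        zt=np.percentile(p[:,2],99);print(st,"ztop",zt.round(1))
        for dz in (4,8,15,30): q=p[p[:,2]>zt-dz];print(" ",dz,len(q),*[np.round(v,1) for v in pca(q)])
        print("  all",*[np.round(v,1) for v in pca(p)])
E
python3 - <<'E'
from h import *
s=ctrl.get_obs();print(s["t"],s["ee_pos"].round(1))
near("n1")
print(nets.spot_point("wrist","last_pointed_grip")[:1],at_z("wrist",nets.spot_point("wrist","last_pointed_grip")[0]["position"],54))
E
```

```text
2.3667 [485.1  93.6 319.9]
[ 467   42   93  131 7693] ztop 58.5
  4 1043 [449.3 319.6] -18.4 39.2 16.7 [448.5 319.6]
  8 1672 [448.4 317.8] -18.4 45.1 18.1 [448.  318.7]
  15 2357 [449.5 316. ] -17.9 52.0 18.6 [450.1 317.4]
  30 3913 [453.8 313.1] -16.8 69.6 20.8 [456.8 314.6]
  all [462.8 307. ] -19.8 99.4 32.2 [469.3 307.9]
[ 255   78   47  164 5763] ztop 70.8
  4 1709 [424.4 115.3] -17.5 51.3 18.1 [424.3 115.1]
  8 2678 [423.9 115.3] -16.8 58.6 24.8 [424.5 114.9]
  15 3285 [424.9 114.6] -16.2 68.2 26.0 [426.1 114.1]
  30 3920 [429.6 113.3] -16.0 87.5 26.4 [431.7 112.7]
  all [444.6 107.8] -15.9 131.3 37.7 [451.2 105.4]
[ 496  206   64   57 3157] ztop 222.4
  4 39 [476.2 164.9] 71.1 10.0 1.0 [476.  164.6]
  8 39 [476.2 164.9] 71.1 10.0 1.0 [476.  164.6]
  15 39 [476.2 164.9] 71.1 10.0 1.0 [476.  164.6]
  30 39 [476.2 164.9] 71.1 10.0 1.0 [476.  164.6]
  all [584.3 305.5] 43.4 188.9 55.2 [529.5 250.9]
[ 298  325   74   38 2194] ztop 243.5
  4 52 [473.7 112.8] 69.4 11.0 1.5 [473.7 112.9]
  8 52 [473.7 112.8] 69.4 11.0 1.5 [473.7 112.9]
  15 57 [473.4 112.7] 66.9 11.0 3.3 [473.  113.2]
  30 57 [473.4 112.7] 66.9 11.0 3.3 [473.  113.2]
  all [625.2 106.5] 15.5 207.2 87.2 [583.8  98.7]
[{'position': [278.3, 134.0], 'conf': 0.9}] [424.08349193 114.43989013  54.        ]
```

View pics/n1.png

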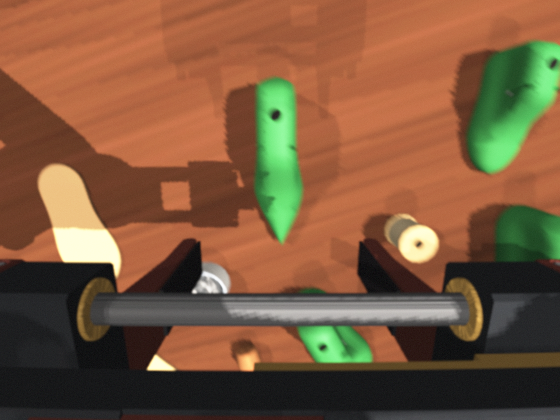

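The pointed last lies near image centre, with its comb at about (277,134). The net and the depth agree on the grip point at (424,115) with heading -16.5°.

```bash
python3 - <<'E'
from h import *
plan((424.3,114.8,310,-16.5,4),(424.3,114.8,217,-16.5,5))
E
```

```text
4 rows twist/row [0.09, 0.18, -0.45] step 16.0; offsets mm first/mid/last: [15.9, 0.4, 2.1] [15.8, 0.7, 2.2] [15.8, 0.8, 2.2]
5 rows twist/row [0.0, 0.0, 0.0] step 18.6; offsets mm first/mid/last: [0.0, 0.0, 18.6] [0.0, 0.0, 18.6] [0.0, 0.0, 18.6]
```

Emit:
send_rows --rows '[{"offset":[0.016,0.0005,0.002],"twist":[0.1,0.2,-0.45]},{"offset":[0.016,0.0007,0.002],"twist":[0.1,0.2,-0.45]},{"offset":[0.016,0.0007,0.002],"twist":[0.1,0.2,-0.45]},{"offset":[0.016,0.0008,0.002],"twist":[0.1,0.2,-0.45]},{"offset":[0,0,0],"twist":[0,0,0]}]'

```text
t: 2.93
ee_pos: [425.9, 118.5, 313.1]
orientation: [0.448, 3.102, 0.005]
ft_force: [-0.5, -0.8, 0.3]
width: 88.0
```

Emit:
send_rows --rows '[{"offset":[0,0,0.018],"twist":[0,0,0]},{"offset":[0,0,0.018],"twist":[0,0,0]},{"offset":[0,0,0.018],"twist":[0,0,0]},{"offset":[0,0,0.018],"twist":[0,0,0]},{"offset":[0,0,0.01],"twist":[0,0,0]}]'

```text
t: 3.35
ee_pos: [434.5, 123.2, 234.2]
orientation: [0.438, 3.084, 0.018]
ft_force: [0.0, -0.5, -0.0]
width: 88.1
```

```bash
python3 - <<'E'
from h import *
plan((424.3,114.8,217,-16.5,3))
E
```

```text
3 rows twist/row [0.29, 0.48, 0.11] step 7.2; offsets mm first/mid/last: [2.6, -3.7, 5.6] [2.6, -3.7, 5.6] [2.5, -3.7, 5.7]
```

Emit:
send_rows --rows '[{"offset":[0.004,-0.005,0.006],"twist":[0.3,0.5,0.1]},{"offset":[0.003,-0.004,0.006],"twist":[0.3,0.5,0.1]},{"offset":[0.001,-0.002,0.005],"twist":[0.3,0.5,0.1]},{"offset":[0,0,0],"twist":[0,0,0]},{"offset":[0,0,0],"twist":[0,0,0]}]'

```text
t: 3.77
ee_pos: [426.5, 115.6, 215.3]
orientation: [-0.448, -3.108, 0.001]
ft_force: [0.3, 0.6, -0.1]
width: 87.7
```

```bash
python3 - <<'E'
from h import *
plan((424.3,114.8,217,-16.5,1))
E
```

```text
1 rows twist/row [-0.05, -0.06, 0.09] step 2.9; offsets mm first/mid/last: [1.9, -1.3, -1.7] [1.9, -1.3, -1.7] [1.9, -1.3, -1.7]
```

Emit:
send_rows --rows '[{"offset":[0.0015,-0.001,-0.0015],"twist":[0,0,0]},{"offset":[0,0,0],"twist":[0,0,0]},{"offset":[0,0,0],"twist":[0,0,0]},{"offset":[0,0,0],"twist":[0,0,0]},{"offset":[0,0,0],"twist":[0,0,0]}]' --gripper 0

```text
t: 4.18
ee_pos: [425.6, 115.1, 218.9]
orientation: [0.448, 3.106, 0.001]
ft_force: [0.6, -0.4, -0.5]
width: 57.7
```

Emit:
send_rows --rows '[{"offset":[0,0,0],"twist":[0,0,0]},{"offset":[0,0,0],"twist":[0,0,0]},{"offset":[0,0,0],"twist":[0,0,0]},{"offset":[0,0,0],"twist":[0,0,0]},{"offset":[0,0,0],"twist":[0,0,0]}]'

```text
t: 4.6
ee_pos: [425.8, 115.2, 219.4]
orientation: [0.448, 3.106, 0.002]
ft_force: [-0.5, 0.3, 0.3]
width: 27.6
```

```bash
python3 - <<'E'
from h import *
plan((425.8,115.2,340,-16.4,5),(535,-300,340,4.6,15))
E
```

```text
5 rows twist/row [0.02, 0.04, -0.0] step 24.1; offsets mm first/mid/last: [-0.1, 0.0, -24.1] [-0.1, 0.0, -24.1] [-0.0, 0.0, -24.1]
15 rows twist/row [0.0, 0.0, -1.4] step 28.6; offsets mm first/mid/last: [-14.8, -24.5, 0.0] [-10.4, -26.7, 0.0] [-5.7, -28.0, 0.0]
```

Emit:
send_rows --rows '[{"offset":[0,0,-0.01],"twist":[0,0,0]},{"offset":[0,0,-0.024],"twist":[0,0,0]},{"offset":[0,0,-0.028],"twist":[0,0,0]},{"offset":[0,0,-0.028],"twist":[0,0,0]},{"offset":[0,0,-0.028],"twist":[0,0,0]}]'

```text
t: 5.02
ee_pos: [422.5, 114.4, 337.4]
orientation: [-0.447, -3.097, 0.008]
ft_force: [0.7, 0.4, -2.2]
width: 27.8
```

Emit:
send_rows --rows '[{"offset":[-0.0148,-0.0245,0],"twist":[0,0,-1.4]},{"offset":[-0.014,-0.025,0],"twist":[0,0,-1.4]},{"offset":[-0.0135,-0.025,0],"twist":[0,0,-1.4]},{"offset":[-0.013,-0.0255,0],"twist":[0,0,-1.4]},{"offset":[-0.012,-0.026,0],"twist":[0,0,-1.4]}]'

```text
t: 5.43
ee_pos: [459.4, -24.1, 347.8]
orientation: [0.236, 3.132, -0.0]
ft_force: [0.5, -0.0, -1.7]
width: 27.9
```

Emit:
send_rows --rows '[{"offset":[-0.0115,-0.0262,0],"twist":[0,0,-1.4]},{"offset":[-0.011,-0.0265,0],"twist":[0,0,-1.4]},{"offset":[-0.0104,-0.0267,0],"twist":[0,0,-1.4]},{"offset":[-0.01,-0.027,0],"twist":[0,0,-1.4]},{"offset":[-0.009,-0.027,0],"twist":[0,0,-1.4]}]'

```text
t: 5.85
ee_pos: [496.5, -169.0, 350.6]
orientation: [-0.034, -3.141, -0.001]
ft_force: [1.1, 0.0, -2.4]
width: 28.1
```

Emit:
send_rows --rows '[{"offset":[-0.0085,-0.0275,0],"twist":[0,0,-1.4]},{"offset":[-0.008,-0.0275,0],"twist":[0,0,-1.4]},{"offset":[-0.007,-0.0278,0],"twist":[0,0,-1.4]},{"offset":[-0.0063,-0.028,0],"twist":[0,0,-1.4]},{"offset":[-0.0057,-0.028,0],"twist":[0,0,-1.4]}]'

```text
t: 6.27
ee_pos: [534.7, -313.6, 352.3]
orientation: [0.166, -3.133, -0.004]
ft_force: [0.5, 0.7, -2.1]
width: 27.9
```

```bash
cat >> h.py <<'E'
def lookins(tag):
    i=optics.camera_info("wrist");im,d=optics.get_image("wrist");cv2.imwrite(f"pics/{tag}.png",im)
    s=ctrl.get_obs();print(s["t"],s["ee_pos"].round(1),s["width"])
    for o in insoles("wrist",im,i):
        if o["area"]<15000: print({k:np.round(v,1).tolist() for k,v in o.items() if k not in("pts","rect")},np.round(np.hstack(o["rect"]),1))
E
python3 - <<'E'
from h import *
lookins("i1")
E
```

```text
6.3167 [ 536.1 -318.   352.9] 27.885879819678156
{'area': 1385.3, 'ce': [584.5, -123.5], 'ang': 59.5, 'mid': [587.8, -119.0], 'L': 64.1, 'W': 38.1} [ 585.  -119.3   63.3   35.1   67.6]
{'area': 992.0, 'ce': [562.4, -199.2], 'ang': -9.1, 'mid': [562.3, -199.2], 'L': 39.7, 'W': 27.3} [ 562.4 -199.1   27.3   39.5   81.8]
{'area': 6410.8, 'ce': [455.7, -107.8], 'ang': -3.5, 'mid': [453.5, -107.9], 'L': 132.9, 'W': 63.8} [ 453.8 -110.3  132.    63.     2.1]
{'area': 4390.0, 'ce': [458.9, -306.2], 'ang': 6.0, 'mid': [460.6, -307.4], 'L': 123.8, 'W': 47.6} [ 460.9 -308.3  124.2   47.4    7.5]
```

View pics/i1.png

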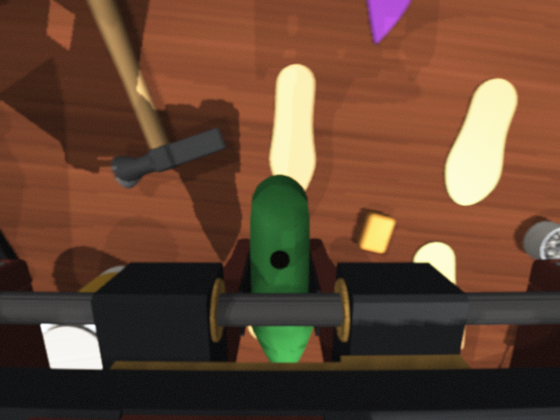

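The pointed insole's heel is at about (295,70), and its toe is hidden by the held last. The round insole at (482,140) agrees with the top camera to within about 2 mm. The TCP target is (440.5,-308.3), heading 5°.

```bash
python3 - <<'E'
from h import *
plan((440.5,-308.3,300,5,5))
E
```

```text
5 rows twist/row [-0.02, -0.01, 0.21] step 21.9; offsets mm first/mid/last: [18.8, 4.0, 10.6] [18.8, 3.8, 10.6] [18.9, 3.7, 10.6]
```

Emit:
send_rows --rows '[{"offset":[0.0188,0.004,0.0106],"twist":[0,0,0.2]},{"offset":[0.0188,0.004,0.0106],"twist":[0,0,0.2]},{"offset":[0.0188,0.004,0.0106],"twist":[0,0,0.2]},{"offset":[0.0188,0.004,0.0106],"twist":[0,0,0.2]},{"offset":[0.0188,0.004,0.0106],"twist":[0,0,0.2]}]'

```text
t: 6.73
ee_pos: [440.4, -310.6, 301.9]
orientation: [-0.133, 3.133, -0.01]
ft_force: [-0.5, -0.3, -2.1]
width: 27.8
```

```bash
python3 - <<'E'
from h import *
plan((440.5,-308.3,240,5,4))
E
```

```text
4 rows twist/row [-0.09, 0.08, -0.04] step 15.5; offsets mm first/mid/last: [0.0, 0.7, 15.5] [-0.0, 0.6, 15.5] [-0.1, 0.6, 15.5]
```

Emit:
send_rows --rows '[{"offset":[0.001,0.001,0.0155],"twist":[0,0,0]},{"offset":[0.001,0.001,0.0155],"twist":[0,0,0]},{"offset":[0.001,0.001,0.0155],"twist":[0,0,0]},{"offset":[0.001,0.001,0.0155],"twist":[0,0,0]},{"offset":[0,0,0],"twist":[0,0,0]}]'

```text
t: 7.15
ee_pos: [429.5, -304.3, 238.1]
orientation: [0.127, -3.138, 0.002]
ft_force: [-0.0, 1.6, -1.5]
width: 28.0
```

```bash
python3 - <<'E'
from h import *
plan((440.5,-308.3,223,5,3))
E
```

```text
3 rows twist/row [-0.02, -0.02, -0.12] step 6.4; offsets mm first/mid/last: [-3.6, -1.6, 5.0] [-3.5, -1.6, 5.0] [-3.5, -1.7, 5.0]
```

Emit:
send_rows --rows '[{"offset":[-0.0037,-0.0018,0.003],"twist":[0,0,-0.1]},{"offset":[-0.0037,-0.0018,0.003],"twist":[0,0,-0.1]},{"offset":[-0.0035,-0.0016,0.003],"twist":[0,0,-0.1]},{"offset":[0,0,0],"twist":[0,0,0]},{"offset":[0,0,0],"twist":[0,0,0]}]'

```text
t: 7.57
ee_pos: [443.1, -309.3, 231.3]
orientation: [-0.137, 3.138, -0.004]
ft_force: [-0.1, -0.0, -1.8]
width: 27.9
```

```bash
python3 - <<'E'
from h import *
plan((440.5,-308.3,223,5,3))
E
```

```text
3 rows twist/row [-0.05, 0.01, -0.0] step 2.9; offsets mm first/mid/last: [0.8, 0.4, 2.8] [0.8, 0.4, 2.8] [0.8, 0.4, 2.8]
```

Emit:
send_rows --rows '[{"offset":[0.0012,0.0005,0.002],"twist":[0,0,0]},{"offset":[0.001,0.0004,0.002],"twist":[0,0,0]},{"offset":[0.0003,0,0.002],"twist":[0,0,0]},{"offset":[0,0,0.001],"twist":[0,0,0]},{"offset":[0,0,0],"twist":[0,0,0]}]'

```text
t: 7.98
ee_pos: [440.8, -308.8, 225.0]
orientation: [-0.137, 3.136, -0.006]
ft_force: [-0.1, 0.2, -1.9]
width: 28.1
```

```bash
python3 - <<'E'
from h import *
print(ctrl.get_obs()["ft_force"]);plan((440.5,-308.3,222,5,2))
E
```

```text
[-0.12329552  0.21961317 -1.86960878]
2 rows twist/row [-0.12, 0.07, -0.0] step 1.5; offsets mm first/mid/last: [0.1, 0.3, 1.5] [0.1, 0.3, 1.5] [0.1, 0.3, 1.5]
```

Emit:
send_rows --rows '[{"offset":[0,0.0005,0.0015],"twist":[0,0,0]},{"offset":[0,0,0.0015],"twist":[0,0,0]},{"offset":[0,0,0.001],"twist":[0,0,0]},{"offset":[0,0,0],"twist":[0,0,0]},{"offset":[0,0,0],"twist":[0,0,0]}]'

```text
t: 8.4
ee_pos: [440.8, -308.5, 223.0]
orientation: [-0.136, 3.136, -0.007]
ft_force: [0.3, 0.0, -1.7]
width: 28.1
```

Emit:
send_rows --rows '[{"offset":[0,0,0.001],"twist":[0,0,0]},{"offset":[0,0,0.001],"twist":[0,0,0]},{"offset":[0,0,0.001],"twist":[0,0,0]},{"offset":[0,0,0],"twist":[0,0,0]},{"offset":[0,0,0],"twist":[0,0,0]}]'

```text
t: 8.82
ee_pos: [440.9, -308.7, 222.7]
orientation: [-0.136, 3.135, -0.007]
ft_force: [-0.7, -0.4, -2.4]
width: 27.6
```

Emit:
send_rows --rows '[{"offset":[0,0,0.002],"twist":[0,0,0]},{"offset":[0,0,0.002],"twist":[0,0,0]},{"offset":[0,0,0],"twist":[0,0,0]},{"offset":[0,0,0],"twist":[0,0,0]},{"offset":[0,0,0],"twist":[0,0,0]}]'

```text
t: 9.23
ee_pos: [441.4, -309.0, 222.6]
orientation: [-0.135, 3.134, -0.008]
ft_force: [1.0, 0.5, -3.3]
width: 27.9
```

Emit:
send_rows --rows '[{"offset":[0,0,0],"twist":[0,0,0]},{"offset":[0,0,0],"twist":[0,0,0]},{"offset":[0,0,0.0015],"twist":[0,0,0]},{"offset":[0,0,0.0025],"twist":[0,0,0]},{"offset":[0,0,0.0025],"twist":[0,0,0]}]'

```text
t: 9.65
ee_pos: [441.7, -309.3, 221.5]
orientation: [-0.134, 3.135, -0.006]
ft_force: [-9.5, 5.5, 39.8]
width: 27.7
```

```bash
python3 - <<'E'
from h import *
s=ctrl.get_obs();print(s["ee_pos"],s["ft_force"],s["moment"])
im,d=optics.get_image("scene");cv2.imwrite("pics/s1.png",im)
i=optics.camera_info("scene");P=np.linalg.inv(i["pose"])
q=P[:3,:3]@[450,-308,30]+P[:3,3];K=np.array(i["K"]);u=(K@(q/q[2]))[:2].astype(int);print(u)
c=im[max(u[1]-70,0):u[1]+70,max(u[0]-90,0):u[0]+90];cv2.imwrite("pics/s1c.png",cv2.resize(c,None,fx=4,fy=4,interpolation=cv2.INTER_CUBIC))
s=ctrl.get_obs();print(s["ee_pos"],s["ft_force"])
E
```

```text
[ 441.70490908 -309.29790289  221.54913177] [-9.52033342  5.5008415  39.77848211] [1.51242131 1.57628836 0.04538625]
[182 198]
[ 441.72009771 -309.29154439  221.52259886] [-8.63682807  5.32528212 33.3777734 ]
```

View pics/s1c.png

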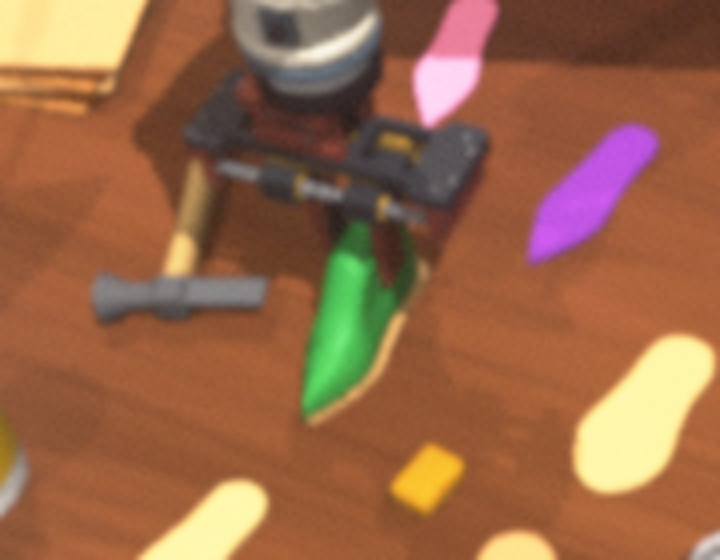

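The last sits on its insole, with a thin tan rim showing evenly around the toe. Contact came at the predicted height. Releasing.

Emit:
send_rows --rows '[{"offset":[0,0,-0.0005],"twist":[0,0,0]},{"offset":[0,0,0],"twist":[0,0,0]},{"offset":[0,0,0],"twist":[0,0,0]},{"offset":[0,0,0],"twist":[0,0,0]},{"offset":[0,0,0],"twist":[0,0,0]}]'

```text
t: 10.12
ee_pos: [441.6, -309.2, 222.1]
orientation: [-0.134, 3.135, -0.006]
ft_force: [-0.1, -0.4, -2.3]
width: 28.3
```

Emit:
send_rows --rows '[{"offset":[0,0,0],"twist":[0,0,0]},{"offset":[0,0,0],"twist":[0,0,0]},{"offset":[0,0,0],"twist":[0,0,0]},{"offset":[0,0,0],"twist":[0,0,0]},{"offset":[0,0,0],"twist":[0,0,0]}]' --gripper 0.075

```text
t: 10.53
ee_pos: [441.8, -309.3, 221.2]
orientation: [-0.134, 3.136, -0.005]
ft_force: [-0.1, -0.5, 0.3]
width: 57.6
```

Emit:
send_rows --rows '[{"offset":[0,0,-0.02],"twist":[0,0,0]},{"offset":[0,0,-0.03],"twist":[0,0,0]},{"offset":[0,0,-0.035],"twist":[0,0,0]},{"offset":[0,0,-0.035],"twist":[0,0,0]},{"offset":[0,0,0],"twist":[0,0,0]}]'

```text
t: 10.95
ee_pos: [441.1, -308.7, 343.4]
orientation: [0.134, -3.137, -0.001]
ft_force: [1.4, -1.1, -0.2]
width: 75.8
```

```bash
python3 - <<'E'
from h import *
plan((515,-305,350,5,5))
# next: small last (448.5,319,-18): hover
plan((515,-305,350,5,5),(510,-100,400,-5,6),(510,305,350,-18,12))
E
```

```text
5 rows twist/row [0.01, -0.02, -0.02] step 14.9; offsets mm first/mid/last: [-14.8, -0.5, -1.4] [-14.8, -0.5, -1.3] [-14.8, -0.5, -1.3]
5 rows twist/row [0.01, -0.02, -0.02] step 14.9; offsets mm first/mid/last: [-14.8, -0.5, -1.4] [-14.8, -0.5, -1.3] [-14.8, -0.5, -1.3]
6 rows twist/row [0.0, 0.0, 1.67] step 35.2; offsets mm first/mid/last: [-2.1, 34.1, -8.3] [0.8, 34.2, -8.3] [2.8, 34.1, -8.3]
12 rows twist/row [0.0, 0.0, 1.08] step 34.0; offsets mm first/mid/last: [2.9, 33.6, 4.2] [6.7, 33.1, 4.2] [9.8, 32.3, 4.2]
```

```bash
python3 - <<'E'
from h import *
plan((700,-230,420,0,10))
E
```

```text
10 rows twist/row [0.01, -0.01, 0.49] step 28.1; offsets mm first/mid/last: [-26.5, 5.6, -7.7] [-26.2, 6.8, -7.7] [-26.0, 7.7, -7.7]
```

Emit:
send_rows --rows '[{"offset":[-0.0265,0.0056,-0.0077],"twist":[0,0,0.5]},{"offset":[-0.0265,0.0058,-0.0077],"twist":[0,0,0.5]},{"offset":[-0.0263,0.006,-0.0077],"twist":[0,0,0.5]},{"offset":[-0.0262,0.0063,-0.0077],"twist":[0,0,0.5]},{"offset":[-0.0262,0.0066,-0.0077],"twist":[0,0,0.5]}]'

```text
t: 11.37
ee_pos: [570.4, -269.6, 384.6]
orientation: [0.053, -3.139, 0.0]
ft_force: [-0.1, 0.6, 0.5]
width: 74.8
```

Emit:
send_rows --rows '[{"offset":[-0.0262,0.0068,-0.0077],"twist":[0,0,0.5]},{"offset":[-0.0262,0.007,-0.0077],"twist":[0,0,0.5]},{"offset":[-0.0262,0.0073,-0.0077],"twist":[0,0,0.5]},{"offset":[-0.02,0.0075,-0.0077],"twist":[0,0,0.5]},{"offset":[-0.01,0.003,-0.003],"twist":[0,0,0]}]'

```text
t: 11.78
ee_pos: [685.8, -232.2, 418.8]
orientation: [-0.003, -3.142, 0.001]
ft_force: [0.1, 0.0, -0.3]
width: 74.8
```

Emit:
send_rows --rows '[{"offset":[0,0,0],"twist":[0,0,0]},{"offset":[0,0,0],"twist":[0,0,0]},{"offset":[0,0,0],"twist":[0,0,0]},{"offset":[0,0,0],"twist":[0,0,0]},{"offset":[0,0,0],"twist":[0,0,0]}]'

```text
t: 12.2
ee_pos: [685.7, -231.5, 416.3]
orientation: [-0.0, -3.139, -0.0]
ft_force: [0.5, 0.5, 0.4]
width: 75.1
```

```bash
python3 - <<'E'
from h import *
lookins("i2")
near("i2b")
E
```

```text
12.25 [ 685.6 -231.6  416.3] 75.07385219536806
{'area': 3201.3, 'ce': [664.7, -307.3], 'ang': -11.8, 'mid': [656.7, -307.0], 'L': 110.5, 'W': 50.4} [ 656.2 -311.    48.9  109.4   89.4]
{'area': 7984.4, 'ce': [644.4, -110.0], 'ang': 17.4, 'mid': [638.2, -111.8], 'L': 152.1, 'W': 65.2} [ 638.2 -111.8  152.1   65.2   17.4]
{'area': 955.7, 'ce': [556.5, -201.1], 'ang': -8.1, 'mid': [556.4, -201.1], 'L': 38.8, 'W': 26.8} [ 556.4 -201.1   26.8   38.8   81.9]
{'area': 2469.6, 'ce': [490.1, -106.9], 'ang': -86.8, 'mid': [493.0, -106.2], 'L': 59.9, 'W': 51.9} [ 493.6 -106.8   50.6   60.4    0.8]
[ 193    0   42   74 2101] ztop 48.8
  4 176 [ 488.8 -304.8] -89.9 24.3 8.7 [ 489.6 -305.4]
  8 404 [ 491.2 -304.2] -88.2 27.6 14.6 [ 492.  -304.7]
  15 848 [ 495.5 -303. ] -88.2 32.8 27.0 [ 497.9 -303.9]
  30 1948 [ 506.3 -300.5] 2.7 59.1 39.1 [ 512.2 -302.1]
  all [ 507.3 -299.9] 4.2 60.6 39.7 [ 513.5 -301.3]
[ 519  114   41  103 3707] ztop 49.5
  4 222 [630.8  83. ] 11.8 63.3 5.1 [630.8  83.8]
  8 415 [632.7  83.7] 11.6 69.2 7.6 [632.2  85.3]
  15 842 [635.5  84.8] 12.3 83.0 13.3 [636.5  88.3]
  30 2389 [649.6  88.1] 15.5 117.1 28.1 [653.1  91.7]
  all [652.7  86.4] 13.8 123.8 34.2 [656.2  90.8]
```

View pics/i2.png

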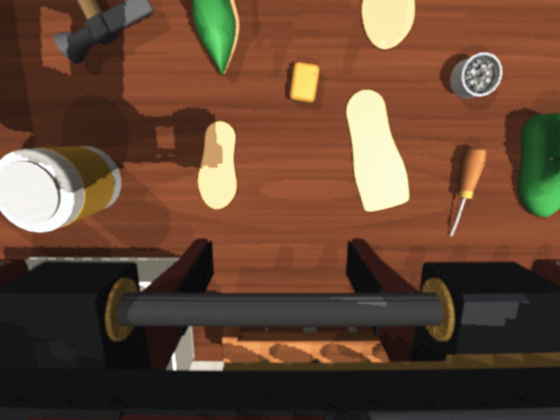

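The square insole at (378,150) is clear. The small insole at (217,165) is partly shadowed, so I'll re-segment it with a looser mask. I'll also quantify the rim on the pointed last.

```bash
python3 - <<'E'
from h import *
im=cv2.imread("pics/i2.png");i=optics.camera_info("wrist")
hsv=cv2.cvtColor(im,cv2.COLOR_BGR2HSV)
for y in (130,150,175,200): print(y,hsv[y,195:242:6].tolist())
c=im[0:230,170:290];cv2.imwrite("pics/c3.png",cv2.resize(c,None,fx=2.6,fy=2.6,interpolation=cv2.INTER_CUBIC))
def fit(p):
    M=cv2.moments(p);ce=np.array([M["m10"],M["m01"]])/M["m00"];a=.5*np.arctan2(2*M["mu11"],M["mu20"]-M["mu02"]);u=np.array([np.cos(a),np.sin(a)]);t=(p-ce)@u;n=(p-ce)@[-u[1],u[0]]
    return M["m00"],ce,np.degrees(a),ce+u*(t.max()+t.min())/2+np.array([-u[1],u[0]])*(n.max()+n.min())/2,np.ptp(t),np.ptp(n)
m=cv2.inRange(hsv,(14,60,100),(35,190,255));roi=np.zeros_like(m);roi[105:225,185:250]=255;m&=roi
m=cv2.morphologyEx(m,cv2.MORPH_CLOSE,np.ones((5,5)))
c=max(cv2.findContours(m,0,1)[0],key=cv2.contourArea)
p=np.array([at_z("wrist",q,3,i)[:2] for q in c[:,0].astype(float)],np.float32);print([np.round(v,1) for v in fit(p)])
E
```

```text
130 [[9, 160, 59], [8, 162, 60], [15, 128, 184], [15, 123, 206], [26, 67, 252], [27, 66, 252], [26, 69, 253], [9, 162, 126]]
150 [[9, 166, 69], [8, 154, 71], [16, 124, 203], [16, 124, 207], [16, 126, 206], [26, 67, 252], [27, 65, 252], [10, 165, 145]]
175 [[10, 166, 144], [26, 69, 252], [26, 69, 252], [26, 69, 252], [26, 69, 252], [26, 66, 252], [26, 69, 252], [10, 163, 141]]
200 [[9, 164, 154], [9, 167, 150], [27, 70, 252], [26, 66, 252], [26, 69, 252], [26, 66, 252], [18, 123, 208], [10, 166, 144]]
[np.float64(4285.9), array([ 658.7, -309.3]), np.float64(-6.2), array([ 656.6, -309.5]), np.float64(112.5), np.float64(51.0)]
```

View pics/c3.png

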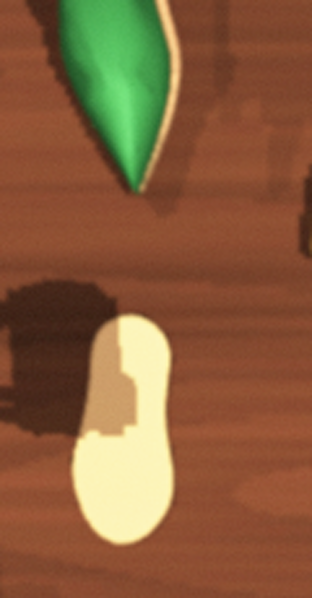

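```bash
python3 - <<'E'
from h import *
from scipy.optimize import minimize
def poly(p,S=4,o=None):
    m=np.zeros((1000,1000),np.uint8);cv2.fillPoly(m,[np.int32(np.round((p-o)*S+500))],1);return m
im=cv2.imread("pics/top0.png");it=optics.camera_info("top")
for o in insoles("top",im,it):
    if not(3500<o["area"]<8000) or o["ce"][0]<300: continue
    p=o["pts"];ce=o["ce"]
    def iou(v):
        a=np.radians(v[0]);u=np.array([np.cos(a),np.sin(a)]);n=np.array([-u[1],u[0]])
        t=(p-ce)@u;y=(p-ce)@n-v[1]
        A=poly(np.c_[t,y],o=0);B=poly(np.c_[t,-y],o=0);return -(A&B).sum()/(A|B).sum()
    best=min(((iou((a,b)),a,b) for a in np.arange(o["ang"]-9,o["ang"]+9,1.) for b in np.arange(-3,3.1,1)))
    a=np.radians(o["ang"]);u=np.array([np.cos(a),np.sin(a)]);n=np.array([-u[1],u[0]]);t=(p-ce)@u;y=(p-ce)@n
    prof=[(round(float(s)),round(float(y[abs(t-s)<4].min()),1),round(float(y[abs(t-s)<4].max()),1)) for s in np.linspace(t.min()+6,t.max()-6,9)]
    print(np.round(ce),round(o["ang"],1),"iou,ang,off",np.round(best,2),prof)
E
```

```text
[ 456. -106.] -3.9 iou,ang,off [ 1.60889138e+14 -1.29100000e+01  3.00000000e+00] [(-61, -15.1, 18.8), (-46, -22.5, 23.0), (-31, -21.6, 21.3), (-16, -23.4, 22.5), (-2, -27.6, 23.7), (13, -29.6, 27.9), (28, -28.7, 29.1), (43, -24.8, 26.9), (58, -15.0, 16.7)]
[ 468. -303.] 4.6 iou,ang,off [ 1.8184344e+14 -4.3600000e+00  3.0000000e+00] [(-64, -12.6, 16.2), (-47, -17.3, 17.6), (-30, -19.1, 18.5), (-14, -18.0, 17.3), (3, -22.5, 20.7), (20, -21.5, 22.4), (37, -20.5, 21.0), (53, -13.3, 16.3), (70, -6.2, 5.7)]
[ 659. -310.] -6.2 iou,ang,off [ 2.3666967e+14 -1.5220000e+01  3.0000000e+00] [(-52, -13.2, 13.4), (-39, -15.7, 17.3), (-27, -17.7, 18.3), (-15, -19.5, 16.4), (-3, -21.5, 20.3), (10, -23.8, 21.3), (22, -22.9, 25.0), (34, -19.1, 23.0), (47, -15.2, 14.8)]
[ 646. -110.] 16.9 iou,ang,off [1.23417661e+14 7.93000000e+00 3.00000000e+00] [(-76, -16.9, 19.2), (-59, -22.2, 24.1), (-42, -23.0, 22.6), (-24, -23.6, 23.0), (-7, -28.1, 26.3), (11, -31.6, 30.4), (28, -31.5, 31.7), (46, -29.3, 31.0), (63, -27.3, 28.6)]<stdin>:12: RuntimeWarning: overflow encountered in scalar negative
```

All insole outlines are symmetric about their principal axes, so those headings hold. On to the small last.

```bash
python3 - <<'E'
from h import *
plan((510,300,340,-18,15))
E
```

```text
15 rows twist/row [-0.0, -0.01, 1.2] step 37.7; offsets mm first/mid/last: [11.7, 35.4, 5.1] [16.8, 33.3, 5.1] [21.5, 30.5, 5.1]
```

Emit:
send_rows --rows '[{"offset":[0.0117,0.0354,0.005],"twist":[0,0,1.2]},{"offset":[0.0124,0.0351,0.005],"twist":[0,0,1.2]},{"offset":[0.0131,0.0348,0.005],"twist":[0,0,1.2]},{"offset":[0.0139,0.0345,0.005],"twist":[0,0,1.2]},{"offset":[0.0146,0.0342,0.005],"twist":[0,0,1.2]}]'

```text
t: 12.72
ee_pos: [625.9, -58.4, 391.4]
orientation: [0.191, 3.132, -0.005]
ft_force: [-0.6, -0.8, -0.0]
width: 74.7
```

Emit:
send_rows --rows '[{"offset":[0.0153,0.0339,0.005],"twist":[0,0,1.2]},{"offset":[0.016,0.0336,0.005],"twist":[0,0,1.2]},{"offset":[0.0168,0.0333,0.005],"twist":[0,0,1.2]},{"offset":[0.0175,0.033,0.005],"twist":[0,0,1.2]},{"offset":[0.0182,0.0326,0.005],"twist":[0,0,1.2]}]'

```text
t: 13.13
ee_pos: [565.8, 125.2, 365.9]
orientation: [0.37, 3.113, -0.004]
ft_force: [0.2, 0.7, 0.2]
width: 75.2
```

Emit:
send_rows --rows '[{"offset":[0.0189,0.0322,0.005],"twist":[0,0,1.2]},{"offset":[0.0196,0.0318,0.005],"twist":[0,0,1.2]},{"offset":[0.0203,0.0314,0.005],"twist":[0,0,1.2]},{"offset":[0.018,0.025,0.005],"twist":[0,0,1.2]},{"offset":[0,0,0],"twist":[0,0,0]}]'

```text
t: 13.55
ee_pos: [518.1, 270.9, 345.0]
orientation: [0.507, 3.093, -0.0]
ft_force: [-0.5, -0.4, -0.5]
width: 74.8
```

```bash
cat >> h.py <<'E'
def near2(tag,name):
    i=optics.camera_info("wrist");im,d=optics.get_image("wrist");cv2.imwrite(f"pics/{tag}.png",im)
    r=nets.spot_point("wrist",f"last_{name}_grip")[:2];s=ctrl.get_obs();print(s["t"],s["ee_pos"].round(1))
    print([(round(q["conf"],2),np.round(q["position"]),at_z("wrist",q["position"],DIM[name][2],i).round(1)) for q in r])
    for st,p in lasts("wrist",im,d,i):
        zt=np.percentile(p[:,2],99)
        if zt>90: continue
        print(st,"ztop",zt.round(1))
        for dz in (4,8,15): q=p[p[:,2]>zt-dz];print("  ",dz,len(q),*[np.round(v,1) for v in pca(q)])
E
python3 - <<'E'
from h import *
near2("n2","small")
E
```

```text
13.65 [519.4 267.9 345.6]
[]
[ 282   81   47  117 4260] ztop 58.7
   4 967 [449.7 323. ] -22.2 38.6 19.2 [449.2 323. ]
   8 1552 [449.5 322.8] -21.4 44.8 24.7 [449.4 323.1]
   15 1869 [451.2 322. ] -21.0 52.1 25.1 [451.4 322.2]
```

```bash
python3 - <<'E'
from h import *
plan((449.5,322.8,290,-21.5,4))
E
```

```text
4 rows twist/row [0.01, 0.12, 0.73] step 26.2; offsets mm first/mid/last: [21.1, 7.4, 13.7] [21.2, 6.9, 13.8] [21.2, 6.6, 13.9]
```

Emit:
send_rows --rows '[{"offset":[0.0211,0.0074,0.0138],"twist":[0,0.1,0.7]},{"offset":[0.0212,0.007,0.0138],"twist":[0,0.1,0.7]},{"offset":[0.0212,0.0068,0.0138],"twist":[0,0.1,0.7]},{"offset":[0.0212,0.0066,0.0138],"twist":[0,0.1,0.7]},{"offset":[0,0,0],"twist":[0,0,0]}]'

```text
t: 14.07
ee_pos: [452.3, 317.1, 291.0]
orientation: [0.597, 3.076, 0.005]
ft_force: [-0.0, -0.3, -1.1]
width: 74.8
```

Emit:
send_rows --rows '[{"offset":[0,0,0],"twist":[0,0,0]},{"offset":[0,0,0],"twist":[0,0,0]},{"offset":[0,0,0.014],"twist":[0,0,0]},{"offset":[0,0,0.014],"twist":[0,0,0]},{"offset":[0,0,0],"twist":[0,0,0]}]'

```text
t: 14.48
ee_pos: [458.5, 312.3, 266.4]
orientation: [0.601, 3.069, 0.011]
ft_force: [-0.6, -0.1, 0.4]
width: 74.6
```

```bash
python3 - <<'E'
from h import *
plan((449.5,322.8,207,-21.5,4))
E
```

```text
4 rows twist/row [0.14, 0.18, -0.17] step 15.2; offsets mm first/mid/last: [3.3, 1.4, 14.8] [3.2, 1.5, 14.8] [3.1, 1.6, 14.8]
```

Emit:
send_rows --rows '[{"offset":[0.004,0.002,0.014],"twist":[0.1,0.2,-0.2]},{"offset":[0.004,0.002,0.014],"twist":[0.1,0.2,-0.2]},{"offset":[0.004,0.002,0.012],"twist":[0.1,0.2,-0.2]},{"offset":[0.003,0.001,0.006],"twist":[0.1,0.2,0]},{"offset":[0,0,0],"twist":[0,0,0]}]'

```text
t: 14.9
ee_pos: [450.3, 324.0, 218.7]
orientation: [0.592, 3.084, 0.008]
ft_force: [0.2, -0.6, -0.5]
width: 75.0
```

```bash
python3 - <<'E'
from h import *
plan((449.5,322.8,207,-21.5,3))
E
```

```text
3 rows twist/row [0.11, 0.01, -0.08] step 3.9; offsets mm first/mid/last: [0.1, -0.5, 3.9] [0.1, -0.5, 3.9] [0.1, -0.5, 3.9]
```

Emit:
send_rows --rows '[{"offset":[0.0005,-0.0005,0.004],"twist":[0.1,0,0]},{"offset":[0.0005,-0.0005,0.004],"twist":[0.1,0,0]},{"offset":[0.0002,-0.0005,0.003],"twist":[0.1,0,0]},{"offset":[0,0,0],"twist":[0,0,0]},{"offset":[0,0,0],"twist":[0,0,0]}]'

```text
t: 15.32
ee_pos: [448.1, 323.7, 206.2]
orientation: [-0.589, -3.086, 0.002]
ft_force: [-0.7, 0.6, 0.5]
width: 74.8
```

Emit:
send_rows --rows '[{"offset":[0,0,0.0015],"twist":[0,0,0]},{"offset":[0,0,0],"twist":[0,0,0]},{"offset":[0,0,0],"twist":[0,0,0]},{"offset":[0,0,0],"twist":[0,0,0]},{"offset":[0,0,0],"twist":[0,0,0]}]' --gripper 0

```text
t: 15.73
ee_pos: [448.6, 323.8, 205.6]
orientation: [0.59, 3.084, 0.001]
ft_force: [-0.1, 0.5, -0.8]
width: 45.0
```

Emit:
send_rows --rows '[{"offset":[0,0,0],"twist":[0,0,0]},{"offset":[0,0,0],"twist":[0,0,0]},{"offset":[0,0,0],"twist":[0,0,0]},{"offset":[0,0,0],"twist":[0,0,0]},{"offset":[0,0,0],"twist":[0,0,0]}]'

```text
t: 16.15
ee_pos: [448.6, 323.7, 206.0]
orientation: [0.59, 3.084, 0.001]
ft_force: [0.5, 0.7, 0.4]
width: 25.8
```

```bash
python3 - <<'E'
from h import *
s=ctrl.get_obs();p=s["ee_pos"];print(p,s["width"])
# grasp offset along last x is kept
t=np.radians(-6.2);mid=np.array([656.5,-309.2]);print("grip tgt",mid-24*np.array([np.cos(t),np.sin(t)]))
plan((p[0],p[1],330,-21.5,5),(632.6,-306.6,340,-6.2,20))
E
```

```text
[448.59412666 323.68544907 205.96895836] 25.838636021131943
grip tgt [ 632.64037686 -306.60801546]
5 rows twist/row [0.01, 0.02, -0.03] step 24.8; offsets mm first/mid/last: [-0.0, 0.0, -24.8] [-0.0, 0.0, -24.8] [-0.0, 0.0, -24.8]
20 rows twist/row [0.0, 0.0, -0.76] step 32.8; offsets mm first/mid/last: [-20.1, -25.9, -0.5] [-16.5, -28.4, -0.5] [-13.0, -30.2, -0.5]
```

Emit:
send_rows --rows '[{"offset":[0,0,-0.01],"twist":[0,0,0]},{"offset":[0,0,-0.024],"twist":[0,0,0]},{"offset":[0,0,-0.03],"twist":[0,0,0]},{"offset":[0,0,-0.03],"twist":[0,0,0]},{"offset":[0,0,-0.03],"twist":[0,0,0]}]'

```text
t: 16.57
ee_pos: [446.2, 322.2, 329.1]
orientation: [-0.588, -3.076, 0.017]
ft_force: [-0.1, -0.5, -1.0]
width: 25.9
```

Emit:
send_rows --rows '[{"offset":[-0.0201,-0.0259,0],"twist":[0,0,-0.76]},{"offset":[-0.0198,-0.0262,0],"twist":[0,0,-0.76]},{"offset":[-0.0194,-0.0264,0],"twist":[0,0,-0.76]},{"offset":[-0.019,-0.0266,0],"twist":[0,0,-0.76]},{"offset":[-0.0187,-0.0269,0],"twist":[0,0,-0.76]}]'

```text
t: 16.98
ee_pos: [494.1, 166.4, 342.1]
orientation: [0.467, 3.101, 0.005]
ft_force: [0.6, 0.6, -1.3]
width: 26.2
```

Emit:
send_rows --rows '[{"offset":[-0.0184,-0.0272,0],"twist":[0,0,-0.76]},{"offset":[-0.018,-0.0275,0],"twist":[0,0,-0.76]},{"offset":[-0.0176,-0.0278,0],"twist":[0,0,-0.76]},{"offset":[-0.0172,-0.028,0],"twist":[0,0,-0.76]},{"offset":[-0.0169,-0.0282,0],"twist":[0,0,-0.76]}]'

```text
t: 17.4
ee_pos: [542.0, 1.2, 346.2]
orientation: [0.356, 3.113, 0.006]
ft_force: [-0.0, 0.5, -1.4]
width: 26.0
```

Emit:
send_rows --rows '[{"offset":[-0.0165,-0.0284,0],"twist":[0,0,-0.76]},{"offset":[-0.0161,-0.0286,0],"twist":[0,0,-0.76]},{"offset":[-0.0158,-0.0288,0],"twist":[0,0,-0.76]},{"offset":[-0.0154,-0.029,0],"twist":[0,0,-0.76]},{"offset":[-0.015,-0.0292,0],"twist":[0,0,-0.76]}]'

```text
t: 17.82
ee_pos: [590.6, -164.2, 349.7]
orientation: [0.248, 3.122, 0.006]
ft_force: [1.2, 0.9, -0.9]
width: 26.2
```

```bash
python3 - <<'E'
from h import *
plan((631.4,-306.5,320,-6.2,5))
E
```

```text
5 rows twist/row [0.05, 0.11, -0.58] step 30.2; offsets mm first/mid/last: [-12.5, -26.8, 5.9] [-12.0, -27.1, 5.9] [-11.5, -27.3, 5.9]
```

Emit:
send_rows --rows '[{"offset":[-0.0125,-0.0268,0.006],"twist":[0,0.1,-0.6]},{"offset":[-0.0123,-0.027,0.006],"twist":[0,0.1,-0.6]},{"offset":[-0.012,-0.027,0.006],"twist":[0,0.1,-0.6]},{"offset":[-0.0118,-0.0272,0.006],"twist":[0,0.1,-0.6]},{"offset":[-0.0115,-0.0273,0.006],"twist":[0,0.1,-0.6]}]'

```text
t: 18.23
ee_pos: [632.5, -315.0, 323.7]
orientation: [0.164, 3.133, 0.005]
ft_force: [0.1, -0.0, -0.8]
width: 26.1
```

Emit:
send_rows --rows '[{"offset":[0,0,0],"twist":[0,0,0]},{"offset":[0,0,0],"twist":[0,0,0]},{"offset":[0,0,0.01],"twist":[0,0,0]},{"offset":[0,0,0.02],"twist":[0,0,0]},{"offset":[0,0,0.02],"twist":[0,0,0]}]'

```text
t: 18.65
ee_pos: [633.5, -319.8, 276.8]
orientation: [0.172, 3.125, -0.001]
ft_force: [-0.4, 0.2, -1.4]
width: 25.9
```

```bash
python3 - <<'E'
from h import *
plan((631.4,-306.5,225,-6.2,5))
E
```

```text
5 rows twist/row [-0.0, 0.14, -0.02] step 10.7; offsets mm first/mid/last: [0.8, 2.6, 10.4] [0.8, 2.6, 10.4] [0.7, 2.6, 10.4]
```

Emit:
send_rows --rows '[{"offset":[0.0015,0.0035,0.009],"twist":[0,0.1,0]},{"offset":[0.0015,0.0035,0.009],"twist":[0,0.1,0]},{"offset":[0.0015,0.0035,0.009],"twist":[0,0.1,0]},{"offset":[0.001,0.003,0.009],"twist":[0,0.1,0]},{"offset":[0,0,0],"twist":[0,0,0]}]'

```text
t: 19.07
ee_pos: [627.5, -298.9, 234.7]
orientation: [-0.166, -3.134, -0.005]
ft_force: [-0.5, 0.7, -0.9]
width: 25.9
```

```bash
python3 - <<'E'
from h import *
plan((631.4,-306.5,213,-6.2,3))
E
```

```text
3 rows twist/row [0.06, -0.06, 0.04] step 7.8; offsets mm first/mid/last: [-1.6, -2.4, 7.2] [-1.6, -2.4, 7.2] [-1.6, -2.4, 7.2]
```

Emit:
send_rows --rows '[{"offset":[-0.0012,-0.002,0.005],"twist":[0,0,0]},{"offset":[-0.0012,-0.002,0.005],"twist":[0,0,0]},{"offset":[-0.001,-0.0015,0.005],"twist":[0,0,0]},{"offset":[0,0,0.003],"twist":[0,0,0]},{"offset":[0,0,0],"twist":[0,0,0]}]'

```text
t: 19.48
ee_pos: [631.6, -305.1, 216.6]
orientation: [-0.165, -3.137, -0.003]
ft_force: [0.2, 0.4, -1.6]
width: 25.7
```

```bash
python3 - <<'E'
from h import *
plan((631.4,-306.5,210,-6.2,3))
E
```

```text
3 rows twist/row [0.04, -0.0, 0.06] step 2.2; offsets mm first/mid/last: [0.0, -0.5, 2.2] [0.0, -0.5, 2.2] [0.0, -0.5, 2.2]
```

Emit:
send_rows --rows '[{"offset":[0,-0.0005,0.002],"twist":[0,0,0]},{"offset":[0,-0.0005,0.002],"twist":[0,0,0]},{"offset":[0,-0.0003,0.002],"twist":[0,0,0]},{"offset":[0,0,0],"twist":[0,0,0]},{"offset":[0,0,0],"twist":[0,0,0]}]'

```text
t: 19.9
ee_pos: [631.7, -307.4, 210.5]
orientation: [0.166, 3.136, 0.002]
ft_force: [0.7, 0.2, -0.8]
width: 26.2
```

Emit:
send_rows --rows '[{"offset":[0,0,0.0015],"twist":[0,0,0]},{"offset":[0,0,0],"twist":[0,0,0]},{"offset":[0,0,0],"twist":[0,0,0]},{"offset":[0,0,0],"twist":[0,0,0]},{"offset":[0,0,0],"twist":[0,0,0]}]'

```text
t: 20.32
ee_pos: [631.8, -307.4, 209.4]
orientation: [0.166, 3.135, 0.002]
ft_force: [0.4, 0.5, -2.3]
width: 25.9
```

Emit:
send_rows --rows '[{"offset":[0,0,0],"twist":[0,0,0]},{"offset":[0,0,0],"twist":[0,0,0]},{"offset":[0,0,0],"twist":[0,0,0]},{"offset":[0,0,0.001],"twist":[0,0,0]},{"offset":[0,0,0.0015],"twist":[0,0,0]}]'

```text
t: 20.73
ee_pos: [632.0, -307.4, 208.9]
orientation: [0.166, 3.135, 0.002]
ft_force: [-8.2, 4.4, 20.7]
width: 25.8
```

Contact is made at 20 N. I'll ease off, release, rise, then look from behind.

Emit:
send_rows --rows '[{"offset":[0,0,0],"twist":[0,0,0]},{"offset":[0,0,0],"twist":[0,0,0]},{"offset":[0,0,0],"twist":[0,0,0]},{"offset":[0,0,0],"twist":[0,0,0]},{"offset":[0,0,0],"twist":[0,0,0]}]' --gripper 0.075

```text
t: 21.15
ee_pos: [632.5, -307.7, 210.4]
orientation: [0.166, 3.133, -0.0]
ft_force: [-0.4, -0.3, -0.9]
width: 55.7
```

Emit:
send_rows --rows '[{"offset":[0,0,0],"twist":[0,0,0]},{"offset":[0,0,-0.025],"twist":[0,0,0]},{"offset":[0,0,-0.035],"twist":[0,0,0]},{"offset":[0,0,-0.035],"twist":[0,0,0]},{"offset":[0,0,-0.035],"twist":[0,0,0]}]'

```text
t: 21.57
ee_pos: [629.3, -306.4, 332.7]
orientation: [-0.165, -3.123, -0.013]
ft_force: [0.8, 0.1, 0.9]
width: 75.1
```

```bash
python3 - <<'E'
from h import *
plan((530,-290,380,0,5),(620,80,360,9,11))
E
```

```text
5 rows twist/row [0.1, -0.17, -1.21] step 22.2; offsets mm first/mid/last: [20.2, 1.2, -9.1] [20.1, 2.0, -9.3] [20.0, 2.9, -9.4]
11 rows twist/row [0.0, 0.0, -0.82] step 34.7; offsets mm first/mid/last: [-8.2, 33.6, 1.8] [-10.6, 33.0, 1.8] [-12.9, 32.1, 1.8]
```

Emit:
send_rows --rows '[{"offset":[0.0202,0.0012,-0.009],"twist":[0,0,-1.2]},{"offset":[0.0202,0.0015,-0.009],"twist":[0,0,-1.2]},{"offset":[0.0202,0.002,-0.009],"twist":[0,0,-1.2]},{"offset":[0.016,0.002,-0.009],"twist":[0,0,-1.2]},{"offset":[0,0,0],"twist":[0,0,0]}]'

```text
t: 21.98
ee_pos: [553.6, -294.4, 380.4]
orientation: [0.027, 3.141, 0.003]
ft_force: [1.4, 0.2, 0.1]
width: 75.0
```

Emit:
send_rows --rows '[{"offset":[0,0,0],"twist":[0,0,0]},{"offset":[0,0,0],"twist":[0,0,0]},{"offset":[0,0,0],"twist":[0,0,0]},{"offset":[0,0,0],"twist":[0,0,0]},{"offset":[0,0,0],"twist":[0,0,0]}]'

```text
t: 22.4
ee_pos: [555.6, -294.8, 379.0]
orientation: [0.03, 3.141, 0.003]
ft_force: [0.7, -0.1, 0.8]
width: 75.1
```

```bash
python3 - <<'E'
from h import *
near2("p1","pointed")
w=cv2.imread("pics/p1.png")[20:230,180:400];w=cv2.resize(w,None,fx=2.4,fy=2.4,interpolation=cv2.INTER_CUBIC)
im,_=optics.get_image("top");cv2.imwrite("pics/top1.png",im)
t=cv2.resize(im[110:250,280:410],None,fx=3.4,fy=3.4,interpolation=cv2.INTER_CUBIC)[:,:270]
t=cv2.resize(im[115:240,345:410],(262,504),interpolation=cv2.INTER_CUBIC)
cv2.imwrite("pics/cmp.png",np.hstack([w,t]))
E
```

```text
22.5 [ 555.4 -294.7  379. ]
[(0.57, array([260.,  83.]), array([ 442.8, -309.4,   54. ]))]
[ 240   38   50  151 4625] ztop 73.7
   4 1215 [ 440.2 -310. ] 5.3 51.9 18.7 [ 439.8 -310. ]
   8 1921 [ 440.5 -309.9] 5.4 58.3 25.4 [ 440.4 -310.1]
   15 2451 [ 442.7 -309.5] 5.5 67.7 27.2 [ 442.6 -309.7]
```

View pics/cmp.png

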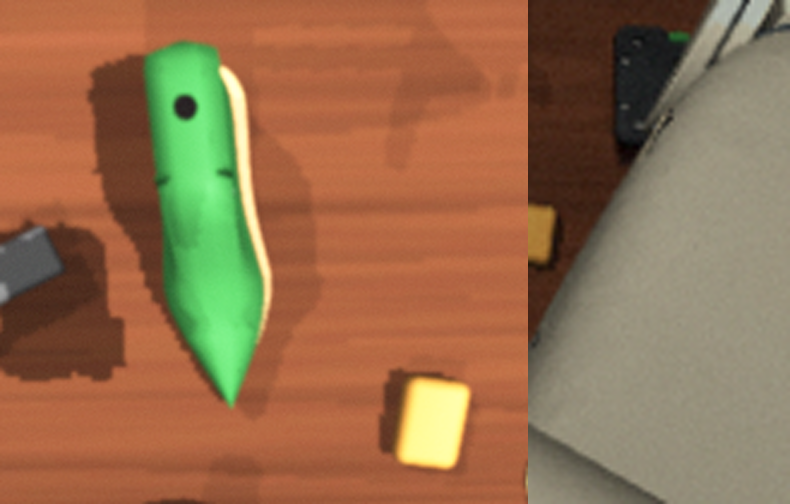

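```bash
cat > rim.py <<'E'
from h import *
def rim(png,info,ref_top,name,z=3):
    """compare visible tan rim edge with top-camera outline: best shift of outline"""
    from scipy.spatial import cKDTree
    from scipy.optimize import least_squares
    im=cv2.imread(png);hsv=cv2.cvtColor(im,cv2.COLOR_BGR2HSV)
    m=cv2.inRange(hsv,(12,30,170),(35,135,255))
    top=cv2.imread("pics/top0.png")
    o=min(insoles("top",top,optics.camera_info("top")),key=lambda o:np.linalg.norm(o["mid"]-ref_top))
    pts=o["pts"];tr=cKDTree(pts)
    c=np.concatenate(cv2.findContours(m,0,1)[0])[:,0].astype(float)
    g=cv2.dilate(cv2.inRange(hsv,(40,60,20),(85,255,255)),np.ones((5,5)))
    c=c[[g[int(v),int(u)]==0 and v<235 for u,v in c]]
    w=np.array([at_z("wrist",q,z,info)[:2] for q in c])
    w=w[[cv2.pointPolygonTest(pts.reshape(-1,1,2),(float(a),float(b)),True)>-12 for a,b in w]]
    ce=o["mid"]
    def f(v):
        R=np.array([[np.cos(v[2]),-np.sin(v[2])],[np.sin(v[2]),np.cos(v[2])]])
        return tr.query((w-v[:2]-ce)@R+ce)[0]
    sh=w-pts[tr.query(w)[1]];a=np.radians(o["ang"]);n=np.array([-np.sin(a),np.cos(a)])
    print(len(w),"mean normal(+y) shift wrist-top",np.round((sh@n).mean(),2),"heelhalf",np.round((sh@n)[(w-ce)@[np.cos(a),np.sin(a)]<0].mean(),2),"toehalf",np.round((sh@n)[(w-ce)@[np.cos(a),np.sin(a)]>0].mean(),2))
E
python3 - <<'E'
from rim import *
rim("pics/p1.png",optics.camera_info("wrist"),np.array([471,-303]),"pointed")
i=optics.camera_info("wrist");P=np.array(i["pose"]);print(P[:3,3])
E
```

```text
100 mean normal(+y) shift wrist-top 0.77 heelhalf 0.85 toehalf 0.61
[ 490.39955701 -293.32866043  358.7597497 ]
```

The wrist and top views agree on the insole to within 1 mm. The pointed last sits about 3.5 mm too far to -y and 2 mm too far to the toe, so I'll mend it.

```bash
python3 - <<'E'
from h import *
plan((441,-309.5,310,5.2,4))
E
```

```text
4 rows twist/row [0.03, 0.01, -1.57] step 33.6; offsets mm first/mid/last: [28.5, -4.3, 17.3] [28.7, -2.7, 17.3] [28.8, -1.9, 17.3]
```

Emit:
send_rows --rows '[{"offset":[0.0285,-0.004,0.0173],"twist":[0,0,-1.5]},{"offset":[0.0285,-0.0035,0.0173],"twist":[0,0,-1.5]},{"offset":[0.0285,-0.0027,0.0173],"twist":[0,0,-1.5]},{"offset":[0.022,-0.0015,0.0173],"twist":[0,0,-1.5]},{"offset":[0,0,0],"twist":[0,0,0]}]'

```text
t: 22.97
ee_pos: [447.0, -308.2, 307.7]
orientation: [-0.148, 3.133, -0.001]
ft_force: [-1.1, 0.0, -0.2]
width: 75.2
```

Emit:
send_rows --rows '[{"offset":[0,0,0],"twist":[0,0,0]},{"offset":[0,0,0],"twist":[0,0,0]},{"offset":[0,0,0],"twist":[0,0,0]},{"offset":[0,0,0],"twist":[0,0,0]},{"offset":[0,0,0],"twist":[0,0,0]}]'

```text
t: 23.38
ee_pos: [450.5, -309.2, 309.8]
orientation: [-0.144, 3.129, -0.004]
ft_force: [0.6, -0.6, -0.4]
width: 75.2
```

```bash
python3 - <<'E'
from h import *
plan((441,-309.5,240,5.2,5))
E
```

```text
5 rows twist/row [-0.04, 0.1, 0.01] step 14.1; offsets mm first/mid/last: [2.0, 0.2, 13.9] [2.0, 0.1, 13.9] [1.9, 0.1, 14.0]
```

Emit:
send_rows --rows '[{"offset":[0.003,0,0.014],"twist":[0,0.1,0]},{"offset":[0.003,0,0.014],"twist":[0,0.1,0]},{"offset":[0.002,0,0.014],"twist":[0,0.1,0]},{"offset":[0.001,0,0.014],"twist":[0,0.1,0]},{"offset":[0.001,0,0.01],"twist":[0,0.1,0]}]'

```text
t: 23.8
ee_pos: [446.9, -311.7, 247.2]
orientation: [-0.149, 3.126, -0.02]
ft_force: [-0.0, -0.4, -0.0]
width: 74.8
```

```bash
python3 - <<'E'
from h import *
plan((441,-309.5,224,5.2,4))
E
```

```text
4 rows twist/row [-0.19, 0.17, 0.06] step 6.0; offsets mm first/mid/last: [1.5, 0.8, 5.8] [1.5, 0.7, 5.8] [1.4, 0.7, 5.8]
```

Emit:
send_rows --rows '[{"offset":[0.0015,0.0007,0.0055],"twist":[-0.2,0.2,0]},{"offset":[0.0015,0.0007,0.0055],"twist":[-0.2,0.2,0]},{"offset":[0.001,0.0005,0.005],"twist":[-0.2,0.2,0]},{"offset":[0,0,0],"twist":[0,0,0]},{"offset":[0,0,0],"twist":[0,0,0]}]'

```text
t: 24.22
ee_pos: [443.9, -310.1, 229.4]
orientation: [-0.151, 3.138, -0.002]
ft_force: [0.4, -0.1, -0.5]
width: 74.9
```

Emit:
send_rows --rows '[{"offset":[0,0,0],"twist":[0,0,0]},{"offset":[0,0,0],"twist":[0,0,0]},{"offset":[0,0,0],"twist":[0,0,0]},{"offset":[0,0,0],"twist":[0,0,0]},{"offset":[0,0,0],"twist":[0,0,0]}]' --gripper 0

```text
t: 24.63
ee_pos: [444.5, -310.6, 231.1]
orientation: [-0.15, 3.135, -0.006]
ft_force: [0.0, -0.3, 0.1]
width: 45.3
```

Emit:
send_rows --rows '[{"offset":[0,0,0],"twist":[0,0,0]},{"offset":[0,0,0],"twist":[0,0,0]},{"offset":[0,0,0],"twist":[0,0,0]},{"offset":[0,0,0],"twist":[0,0,0]},{"offset":[0,0,0],"twist":[0,0,0]}]'

```text
t: 25.05
ee_pos: [444.5, -310.6, 231.5]
orientation: [-0.15, 3.135, -0.006]
ft_force: [0.3, -0.7, -0.1]
width: 28.0
```

Emit:
send_rows --rows '[{"offset":[0,0,-0.004],"twist":[0,0,0]},{"offset":[0,0,-0.002],"twist":[0,0,0]},{"offset":[0,0,0],"twist":[0,0,0]},{"offset":[0,0,0],"twist":[0,0,0]},{"offset":[0,0,0],"twist":[0,0,0]}]'

```text
t: 25.47
ee_pos: [444.1, -310.3, 237.5]
orientation: [-0.151, 3.136, -0.005]
ft_force: [-0.1, -0.0, -2.0]
width: 27.8
```

```bash
python3 - <<'E'
from h import *
plan((442.4,-304.9,235,4.7,3))
E
```

```text
3 rows twist/row [-0.06, 0.03, 0.26] step 2.1; offsets mm first/mid/last: [0.4, 1.9, 0.8] [0.4, 1.8, 0.8] [0.4, 1.8, 0.8]
```

Emit:
send_rows --rows '[{"offset":[0.0004,0.0018,0.0006],"twist":[0,0,0.25]},{"offset":[0.0004,0.0017,0.0006],"twist":[0,0,0.25]},{"offset":[0.0004,0.0012,0.0006],"twist":[0,0,0.25]},{"offset":[0,0,0],"twist":[0,0,0]},{"offset":[0,0,0],"twist":[0,0,0]}]'

```text
t: 25.88
ee_pos: [442.0, -305.0, 235.2]
orientation: [-0.128, 3.138, -0.004]
ft_force: [0.2, 0.4, -1.6]
width: 28.4
```

```bash
python3 - <<'E'
from h import *
plan((442.4,-304.9,232.5,4.7,3))
E
```

```text
3 rows twist/row [-0.05, 0.02, -0.01] step 0.9; offsets mm first/mid/last: [-0.1, 0.0, 0.9] [-0.1, 0.0, 0.9] [-0.1, 0.0, 0.9]
```

Emit:
send_rows --rows '[{"offset":[0,0,0.0015],"twist":[0,0,0]},{"offset":[0,0,0.0015],"twist":[0,0,0]},{"offset":[0,0,0],"twist":[0,0,0]},{"offset":[0,0,0],"twist":[0,0,0]},{"offset":[0,0,0.0007],"twist":[0,0,0]}]'

```text
t: 26.3
ee_pos: [442.1, -305.0, 231.4]
orientation: [-0.128, 3.138, -0.003]
ft_force: [-4.0, 3.7, 16.4]
width: 27.7
```

Emit:
send_rows --rows '[{"offset":[0,0,0],"twist":[0,0,0]},{"offset":[0,0,0],"twist":[0,0,0]},{"offset":[0,0,0],"twist":[0,0,0]},{"offset":[0,0,0.001],"twist":[0,0,0]},{"offset":[0,0,0.001],"twist":[0,0,0]}]'

```text
t: 26.72
ee_pos: [442.3, -305.1, 231.3]
orientation: [-0.127, 3.138, -0.003]
ft_force: [-5.6, 2.7, 18.0]
width: 28.1
```

Emit:
send_rows --rows '[{"offset":[0,0,0],"twist":[0,0,0]},{"offset":[0,0,0],"twist":[0,0,0]},{"offset":[0,0,0],"twist":[0,0,0]},{"offset":[0,0,0],"twist":[0,0,0]},{"offset":[0,0,0],"twist":[0,0,0]}]' --gripper 0.075

```text
t: 27.13
ee_pos: [442.9, -305.6, 232.2]
orientation: [-0.127, 3.136, -0.006]
ft_force: [0.3, 0.2, 0.3]
width: 58.1
```

Emit:
send_rows --rows '[{"offset":[0,0,0],"twist":[0,0,0]},{"offset":[0,0,-0.025],"twist":[0,0,0]},{"offset":[0,0,-0.035],"twist":[0,0,0]},{"offset":[0,0,-0.035],"twist":[0,0,0]},{"offset":[0,0,-0.035],"twist":[0,0,0]}]'

```text
t: 27.55
ee_pos: [440.5, -303.8, 357.7]
orientation: [0.127, -3.128, -0.012]
ft_force: [0.8, -1.5, -1.1]
width: 74.8
```

```bash
python3 - <<'E'
from h import *
plan((683,111,355,9,15))
E
```

```text
15 rows twist/row [0.03, -0.04, -0.29] step 32.0; offsets mm first/mid/last: [-18.4, 26.3, 0.2] [-19.3, 25.6, 0.2] [-20.2, 24.9, 0.2]
```

Emit:
send_rows --rows '[{"offset":[-0.0184,0.0263,0],"twist":[0,0,-0.3]},{"offset":[-0.0185,0.0262,0],"twist":[0,0,-0.3]},{"offset":[-0.0187,0.0261,0],"twist":[0,0,-0.3]},{"offset":[-0.0188,0.026,0],"twist":[0,0,-0.3]},{"offset":[-0.0189,0.0259,0],"twist":[0,0,-0.3]}]'

```text
t: 27.97
ee_pos: [524.3, -167.0, 368.1]
orientation: [-0.154, 3.134, -0.005]
ft_force: [0.2, 0.0, -0.2]
width: 75.1
```

Emit:
send_rows --rows '[{"offset":[-0.019,0.0258,0],"twist":[0,0,-0.3]},{"offset":[-0.0192,0.0257,0],"twist":[0,0,-0.3]},{"offset":[-0.0193,0.0256,0],"twist":[0,0,-0.3]},{"offset":[-0.0195,0.0255,0],"twist":[0,0,-0.3]},{"offset":[-0.0196,0.0254,0],"twist":[0,0,-0.3]}]'

```text
t: 28.38
ee_pos: [609.2, -21.7, 368.0]
orientation: [-0.196, 3.132, -0.006]
ft_force: [0.8, -0.9, -0.9]
width: 75.0
```

Emit:
send_rows --rows '[{"offset":[-0.0197,0.0253,0],"twist":[0,0,-0.3]},{"offset":[-0.0198,0.0252,0],"twist":[0,0,-0.3]},{"offset":[-0.02,0.025,0],"twist":[0,0,-0.3]},{"offset":[-0.015,0.02,0],"twist":[0,0,-0.3]},{"offset":[0,0,0],"twist":[0,0,0]}]'

```text
t: 28.8
ee_pos: [674.4, 94.0, 366.7]
orientation: [-0.238, 3.128, -0.004]
ft_force: [0.5, 0.0, 0.3]
width: 75.0
```

Emit:
send_rows --rows '[{"offset":[0,0,0],"twist":[0,0,0]},{"offset":[0,0,0],"twist":[0,0,0]},{"offset":[0,0,0],"twist":[0,0,0]},{"offset":[0,0,0],"twist":[0,0,0]},{"offset":[0,0,0],"twist":[0,0,0]}]'

```text
t: 29.22
ee_pos: [673.1, 92.6, 365.1]
orientation: [-0.238, 3.132, -0.005]
ft_force: [-0.3, 0.3, 0.6]
width: 75.2
```

```bash
python3 - <<'E'
from h import *
near2("n3","round")
E
```

```text
29.3167 [673.2  92.7 365.2]
[(0.94, array([294., 158.]), array([626.8,  98.5,  48. ]))]
[ 268  119   54  122 4922] ztop 64.7
   4 1070 [625.4  97.1] 10.5 46.4 21.0 [625.1  97.2]
   8 1717 [625.1  97.1] 10.7 52.9 28.6 [625.5  97.2]
   15 2134 [625.8  97.2] 11.1 62.3 29.1 [627.2  97.5]
```

```bash
python3 - <<'E'
from h import *
plan((625.3,97.2,290,10.7,4))
E
```

```text
4 rows twist/row [-0.05, 0.01, -0.5] step 22.3; offsets mm first/mid/last: [11.7, 3.0, 18.8] [11.6, 3.2, 18.8] [11.6, 3.3, 18.8]
```

Emit:
send_rows --rows '[{"offset":[0.0117,0.003,0.0188],"twist":[0,0,-0.5]},{"offset":[0.0117,0.003,0.0188],"twist":[0,0,-0.5]},{"offset":[0.0117,0.0032,0.0188],"twist":[0,0,-0.5]},{"offset":[0.0117,0.0033,0.0188],"twist":[0,0,-0.5]},{"offset":[0,0,0],"twist":[0,0,0]}]'

```text
t: 29.73
ee_pos: [624.5, 94.3, 290.4]
orientation: [-0.288, 3.12, -0.005]
ft_force: [-1.2, 0.4, -0.2]
width: 74.9
```

Emit:
send_rows --rows '[{"offset":[0,0,0],"twist":[0,0,0]},{"offset":[0,0,0],"twist":[0,0,0]},{"offset":[0,0,0.014],"twist":[0,0,0]},{"offset":[0,0,0.014],"twist":[0,0,0]},{"offset":[0,0,0],"twist":[0,0,0]}]'

```text
t: 30.15
ee_pos: [628.3, 93.4, 264.6]
orientation: [-0.284, 3.113, -0.005]
ft_force: [-0.8, 1.1, 0.4]
width: 74.9
```

```bash
python3 - <<'E'
from h import *
plan((625.3,97.2,225,10.7,4))
E
```

```text
4 rows twist/row [-0.07, 0.22, -0.07] step 10.0; offsets mm first/mid/last: [0.7, 1.1, 9.9] [0.6, 1.1, 9.9] [0.6, 1.1, 9.9]
```

Emit:
send_rows --rows '[{"offset":[0.0015,0.0008,0.01],"twist":[0,0.2,0]},{"offset":[0.0015,0.0008,0.01],"twist":[0,0.2,0]},{"offset":[0.001,0.0008,0.01],"twist":[0,0.2,0]},{"offset":[0.0005,0,0.008],"twist":[0,0.1,0]},{"offset":[0,0,0],"twist":[0,0,0]}]'

```text
t: 30.57
ee_pos: [624.1, 95.0, 221.8]
orientation: [-0.284, 3.126, -0.007]
ft_force: [-0.2, 0.0, 0.2]
width: 75.1
```

```bash
python3 - <<'E'
from h import *
plan((625.3,97.2,213,10.7,3))
E
```

```text
3 rows twist/row [-0.09, 0.04, -0.1] step 3.0; offsets mm first/mid/last: [-0.5, 0.7, 2.9] [-0.5, 0.7, 2.9] [-0.5, 0.7, 2.9]
```

Emit:
send_rows --rows '[{"offset":[-0.0003,0.0006,0.003],"twist":[-0.1,0,-0.1]},{"offset":[-0.0003,0.0006,0.003],"twist":[-0.1,0,-0.1]},{"offset":[0,0.0004,0.002],"twist":[-0.1,0,-0.1]},{"offset":[0,0,0],"twist":[0,0,0]},{"offset":[0,0,0],"twist":[0,0,0]}]'

```text
t: 30.98
ee_pos: [624.5, 97.0, 212.3]
orientation: [-0.294, 3.127, 0.002]
ft_force: [0.6, -0.4, -0.1]
width: 75.1
```

Emit:
send_rows --rows '[{"offset":[0,0,0],"twist":[0,0,0]},{"offset":[0,0,0],"twist":[0,0,0]},{"offset":[0,0,0],"twist":[0,0,0]},{"offset":[0,0,0],"twist":[0,0,0]},{"offset":[0,0,0],"twist":[0,0,0]}]' --gripper 0

```text
t: 31.4
ee_pos: [625.1, 97.0, 213.8]
orientation: [-0.294, 3.124, 0.002]
ft_force: [-0.4, -0.4, 0.1]
width: 45.1
```

Emit:
send_rows --rows '[{"offset":[0,0,0],"twist":[0,0,0]},{"offset":[0,0,0],"twist":[0,0,0]},{"offset":[0,0,0],"twist":[0,0,0]},{"offset":[0,0,0],"twist":[0,0,0]},{"offset":[0,0,0],"twist":[0,0,0]}]'

```text
t: 31.82
ee_pos: [625.2, 97.0, 214.1]
orientation: [-0.294, 3.124, 0.002]
ft_force: [0.3, -0.1, 1.1]
width: 29.9
```

```bash
python3 - <<'E'
from h import *
s=ctrl.get_obs();p=s["ee_pos"];print(p,s["width"],s["orientation"])
t=np.radians(-3.7);mid=np.array([454.2,-106.3]);print("grip tgt",mid-29*np.array([np.cos(t),np.sin(t)]))
plan((p[0],p[1],330,10.7,5),(425,-104.5,335,-3.7,10))
E
```

```text
[625.17918748  96.98342321 214.09117389] 29.872759748951108 [-2.93521166e-01  3.12357246e+00  2.41787486e-03]
grip tgt [ 425.26044707 -104.42856306]
5 rows twist/row [0.01, 0.05, 0.01] step 23.2; offsets mm first/mid/last: [-0.1, 0.0, -23.2] [-0.1, 0.0, -23.2] [-0.0, 0.0, -23.2]
10 rows twist/row [0.0, 0.0, 1.44] step 28.4; offsets mm first/mid/last: [23.4, -16.1, -0.5] [21.2, -18.9, -0.5] [19.2, -20.9, -0.5]
```

Emit:
send_rows --rows '[{"offset":[0,0,-0.01],"twist":[0,0,0]},{"offset":[0,0,-0.024],"twist":[0,0,0]},{"offset":[0,0,-0.03],"twist":[0,0,0]},{"offset":[0,0,-0.03],"twist":[0,0,0]},{"offset":[0,0,-0.026],"twist":[0,0,0]}]'

```text
t: 32.23
ee_pos: [621.4, 96.3, 331.4]
orientation: [0.292, -3.113, -0.001]
ft_force: [0.2, -0.2, -2.6]
width: 29.8
```

Emit:
send_rows --rows '[{"offset":[0.0234,-0.0161,0],"twist":[0,0,1.44]},{"offset":[0.023,-0.0167,0],"twist":[0,0,1.44]},{"offset":[0.0225,-0.0172,0],"twist":[0,0,1.44]},{"offset":[0.0221,-0.0178,0],"twist":[0,0,1.44]},{"offset":[0.0216,-0.0184,0],"twist":[0,0,1.44]}]'

```text
t: 32.65
ee_pos: [522.7, -3.9, 342.7]
orientation: [-0.098, 3.136, 0.002]
ft_force: [-0.7, -0.6, -2.1]
width: 29.8
```

Emit:
send_rows --rows '[{"offset":[0.0212,-0.0189,0],"twist":[0,0,1.44]},{"offset":[0.0207,-0.0194,0],"twist":[0,0,1.44]},{"offset":[0.0202,-0.0199,0],"twist":[0,0,1.44]},{"offset":[0.015,-0.015,0],"twist":[0,0,1.44]},{"offset":[0,0,0],"twist":[0,0,0]}]'

```text
t: 33.07
ee_pos: [438.4, -83.6, 344.3]
orientation: [0.071, 3.14, 0.002]
ft_force: [-0.4, -0.1, -1.7]
width: 30.2
```

```bash
python3 - <<'E'
from h import *
plan((425.3,-104.4,290,-3.7,4))
E
```

```text
4 rows twist/row [0.02, 0.01, 0.27] step 14.9; offsets mm first/mid/last: [3.0, -5.4, 13.6] [3.0, -5.4, 13.6] [3.0, -5.4, 13.6]
```

Emit:
send_rows --rows '[{"offset":[0.003,-0.0054,0.0136],"twist":[0,0,0.27]},{"offset":[0.003,-0.0054,0.0136],"twist":[0,0,0.27]},{"offset":[0.003,-0.0054,0.0136],"twist":[0,0,0.27]},{"offset":[0.003,-0.004,0.0136],"twist":[0,0,0.27]},{"offset":[0.001,0,0.008],"twist":[0,0,0]}]'

```text
t: 33.48
ee_pos: [425.4, -104.2, 284.5]
orientation: [0.105, 3.13, 0.0]
ft_force: [-0.9, -0.5, -2.9]
width: 30.0
```

```bash
python3 - <<'E'
from h import *
plan((425.3,-104.4,235,-3.7,4))
E
```

```text
4 rows twist/row [0.01, 0.14, -0.03] step 12.4; offsets mm first/mid/last: [0.2, -0.1, 12.4] [0.1, -0.1, 12.4] [0.1, -0.1, 12.4]
```

Emit:
send_rows --rows '[{"offset":[0.0008,0,0.012],"twist":[0,0.1,0]},{"offset":[0.0008,0,0.012],"twist":[0,0.1,0]},{"offset":[0.0008,0,0.012],"twist":[0,0.1,0]},{"offset":[0.0008,0,0.01],"twist":[0,0.1,0]},{"offset":[0,0,0],"twist":[0,0,0]}]'

```text
t: 33.9
ee_pos: [424.6, -102.7, 236.7]
orientation: [0.102, 3.136, 0.001]
ft_force: [-0.3, 0.3, -1.8]
width: 29.8
```

```bash
python3 - <<'E'
from h import *
plan((425.3,-104.4,221,-3.7,3))
E
```

```text
3 rows twist/row [0.01, 0.08, -0.01] step 5.3; offsets mm first/mid/last: [-0.2, -0.6, 5.2] [-0.2, -0.6, 5.2] [-0.2, -0.6, 5.2]
```

Emit:
send_rows --rows '[{"offset":[0,-0.0005,0.004],"twist":[0,0.1,0]},{"offset":[0,-0.0005,0.004],"twist":[0,0.1,0]},{"offset":[0,-0.0004,0.004],"twist":[0,0.1,0]},{"offset":[0,0,0],"twist":[0,0,0]},{"offset":[0,0,0],"twist":[0,0,0]}]'

```text
t: 34.32
ee_pos: [426.2, -103.8, 224.8]
orientation: [0.1, 3.139, 0.0]
ft_force: [0.5, -0.0, -2.5]
width: 29.8
```

```bash
python3 - <<'E'
from h import *
plan((425.3,-104.4,218,-3.7,3))
E
```

```text
3 rows twist/row [0.01, 0.01, 0.02] step 2.3; offsets mm first/mid/last: [0.3, -0.2, 2.3] [0.3, -0.2, 2.3] [0.3, -0.2, 2.3]
```

Emit:
send_rows --rows '[{"offset":[0.0003,-0.0003,0.002],"twist":[0,0,0]},{"offset":[0.0003,-0.0003,0.002],"twist":[0,0,0]},{"offset":[0.0002,0,0.002],"twist":[0,0,0]},{"offset":[0,0,0],"twist":[0,0,0]},{"offset":[0,0,0],"twist":[0,0,0]}]'

```text
t: 34.73
ee_pos: [425.6, -104.6, 219.1]
orientation: [0.1, 3.138, -0.0]
ft_force: [-0.3, -0.2, -2.3]
width: 29.9
```

Emit:
send_rows --rows '[{"offset":[0,0,0.001],"twist":[0,0,0]},{"offset":[0,0,0],"twist":[0,0,0]},{"offset":[0,0,0],"twist":[0,0,0]},{"offset":[0,0,0],"twist":[0,0,0]},{"offset":[0,0,0.001],"twist":[0,0,0]}]'

```text
t: 35.15
ee_pos: [425.7, -104.6, 217.2]
orientation: [0.101, 3.137, -0.0]
ft_force: [-0.6, 0.1, -1.4]
width: 29.7
```

Emit:
send_rows --rows '[{"offset":[0,0,0],"twist":[0,0,0]},{"offset":[0,0,0],"twist":[0,0,0]},{"offset":[0,0,0],"twist":[0,0,0]},{"offset":[0,0,0.001],"twist":[0,0,0]},{"offset":[0,0,0.0015],"twist":[0,0,0]}]'

```text
t: 35.57
ee_pos: [425.8, -104.7, 216.9]
orientation: [0.101, 3.137, -0.0]
ft_force: [-7.9, 1.5, 37.2]
width: 29.7
```

Emit:
send_rows --rows '[{"offset":[0,0,0],"twist":[0,0,0]},{"offset":[0,0,0],"twist":[0,0,0]},{"offset":[0,0,0],"twist":[0,0,0]},{"offset":[0,0,0],"twist":[0,0,0]},{"offset":[0,0,0],"twist":[0,0,0]}]' --gripper 0.076

```text
t: 35.98
ee_pos: [426.6, -104.9, 218.4]
orientation: [0.101, 3.133, -0.002]
ft_force: [0.1, -0.2, -0.4]
width: 59.8
```

Emit:
send_rows --rows '[{"offset":[0,0,0],"twist":[0,0,0]},{"offset":[0,0,-0.025],"twist":[0,0,0]},{"offset":[0,0,-0.035],"twist":[0,0,0]},{"offset":[0,0,-0.035],"twist":[0,0,0]},{"offset":[0,0,-0.035],"twist":[0,0,0]}]'

```text
t: 36.4
ee_pos: [423.7, -104.2, 345.0]
orientation: [-0.101, -3.129, -0.005]
ft_force: [0.1, -0.5, -0.4]
width: 75.9
```

```bash
python3 - <<'E'
from h import *
plan((670,311,365,-7,15))
E
```

```text
15 rows twist/row [0.01, -0.04, 0.22] step 32.2; offsets mm first/mid/last: [-14.6, 28.7, -1.4] [-13.8, 29.1, -1.4] [-13.0, 29.4, -1.3]
```

Emit:
send_rows --rows '[{"offset":[-0.0146,0.0287,-0.001],"twist":[0,0,0.2]},{"offset":[-0.0145,0.0287,-0.001],"twist":[0,0,0.2]},{"offset":[-0.0144,0.0288,-0.001],"twist":[0,0,0.2]},{"offset":[-0.0143,0.0288,-0.001],"twist":[0,0,0.2]},{"offset":[-0.0142,0.0289,-0.001],"twist":[0,0,0.2]}]'

```text
t: 36.82
ee_pos: [508.6, 34.3, 359.3]
orientation: [0.145, 3.135, 0.001]
ft_force: [0.2, 0.1, -0.3]
width: 76.4
```

Emit:
send_rows --rows '[{"offset":[-0.014,0.0289,-0.001],"twist":[0,0,0.2]},{"offset":[-0.014,0.029,-0.001],"twist":[0,0,0.2]},{"offset":[-0.0138,0.0291,-0.001],"twist":[0,0,0.2]},{"offset":[-0.0137,0.0291,0],"twist":[0,0,0.2]},{"offset":[-0.0136,0.0292,0],"twist":[0,0,0.2]}]'

```text
t: 37.23
ee_pos: [594.3, 180.0, 362.0]
orientation: [0.173, 3.135, -0.0]
ft_force: [-0.2, -0.1, -0.6]
width: 75.8
```

Emit:
send_rows --rows '[{"offset":[-0.0135,0.0292,0],"twist":[0,0,0.2]},{"offset":[-0.0134,0.0293,0],"twist":[0,0,0.2]},{"offset":[-0.0132,0.0293,0],"twist":[0,0,0.2]},{"offset":[-0.01,0.024,0],"twist":[0,0,0.2]},{"offset":[0,0,0],"twist":[0,0,0]}]'

```text
t: 37.65
ee_pos: [660.4, 296.2, 359.3]
orientation: [0.19, 3.135, 0.001]
ft_force: [-0.9, -0.5, 0.1]
width: 75.7
```

Emit:
send_rows --rows '[{"offset":[0,0,0],"twist":[0,0,0]},{"offset":[0,0,0],"twist":[0,0,0]},{"offset":[0,0,0],"twist":[0,0,0]},{"offset":[0,0,0],"twist":[0,0,0]},{"offset":[0,0,0],"twist":[0,0,0]}]'

```text
t: 38.07
ee_pos: [658.9, 294.4, 356.7]
orientation: [-0.19, -3.132, 0.004]
ft_force: [0.6, 0.1, -0.3]
width: 76.3
```

```bash
python3 - <<'E'
from h import *
near2("n4","square")
E
```

```text
38.1667 [659.  294.5 356.9]
[(0.64, array([302., 150.]), array([607.1, 320. ,  56. ]))]
[ 271  108   57  144 6678] ztop 72.5
   4 1422 [608.6 319.2] -7.4 51.9 21.5 [608.3 319.3]
   8 2207 [608.4 319.2] -7.2 58.5 29.1 [609.  319.4]
   15 2807 [609.  319.1] -6.6 68.6 30.8 [610.6 319.3]
```

```bash
python3 - <<'E'
from h import *
plan((608.5,319.3,290,-7.2,4))
E
```

```text
4 rows twist/row [-0.04, -0.04, 0.07] step 21.9; offsets mm first/mid/last: [13.2, 4.7, 16.8] [13.3, 4.6, 16.7] [13.3, 4.6, 16.7]
```

Emit:
send_rows --rows '[{"offset":[0.0132,0.0047,0.0167],"twist":[0,0,0]},{"offset":[0.0132,0.0047,0.0167],"twist":[0,0,0]},{"offset":[0.0132,0.0047,0.0167],"twist":[0,0,0]},{"offset":[0.0132,0.0047,0.0167],"twist":[0,0,0]},{"offset":[0,0,0],"twist":[0,0,0]}]'

```text
t: 38.58
ee_pos: [608.6, 317.2, 291.5]
orientation: [0.198, 3.133, 0.001]
ft_force: [-0.4, 0.2, -0.9]
width: 76.5
```

Emit:
send_rows --rows '[{"offset":[0,0,0],"twist":[0,0,0]},{"offset":[0,0,0],"twist":[0,0,0]},{"offset":[0,0,0.014],"twist":[0,0,0]},{"offset":[0,0,0.014],"twist":[0,0,0]},{"offset":[0,0,0],"twist":[0,0,0]}]'

```text
t: 39.0
ee_pos: [611.9, 316.3, 265.6]
orientation: [0.199, 3.126, 0.005]
ft_force: [0.4, 0.2, 0.4]
width: 76.5
```

```bash
python3 - <<'E'
from h import *
plan((608.5,319.3,230,-7.2,4))
E
```

```text
4 rows twist/row [0.06, 0.13, -0.02] step 9.0; offsets mm first/mid/last: [1.0, 0.6, 8.9] [1.0, 0.6, 8.9] [1.0, 0.6, 8.9]
```

Emit:
send_rows --rows '[{"offset":[0.0015,0.0006,0.009],"twist":[0,0.1,0]},{"offset":[0.0015,0.0006,0.009],"twist":[0,0.1,0]},{"offset":[0.001,0.0005,0.009],"twist":[0,0.1,0]},{"offset":[0.0005,0,0.008],"twist":[0,0.1,0]},{"offset":[0,0,0],"twist":[0,0,0]}]'

```text
t: 39.42
ee_pos: [608.4, 318.1, 226.0]
orientation: [0.201, 3.134, 0.006]
ft_force: [-0.0, -0.2, -0.9]
width: 76.1
```

```bash
python3 - <<'E'
from h import *
plan((608.5,319.3,220,-7.2,3))
E
```

```text
3 rows twist/row [0.07, 0.02, -0.05] step 2.0; offsets mm first/mid/last: [0.0, 0.4, 2.0] [0.0, 0.4, 2.0] [0.0, 0.4, 2.0]
```

Emit:
send_rows --rows '[{"offset":[0,0.0003,0.002],"twist":[0,0,0]},{"offset":[0,0.0003,0.002],"twist":[0,0,0]},{"offset":[0,0.0002,0.001],"twist":[0,0,0]},{"offset":[0,0,0],"twist":[0,0,0]},{"offset":[0,0,0],"twist":[0,0,0]}]'

```text
t: 39.83
ee_pos: [608.5, 319.2, 220.0]
orientation: [0.201, 3.135, 0.005]
ft_force: [-0.4, -0.6, 0.6]
width: 75.9
```

Emit:
send_rows --rows '[{"offset":[0,0,0],"twist":[0,0,0]},{"offset":[0,0,0],"twist":[0,0,0]},{"offset":[0,0,0],"twist":[0,0,0]},{"offset":[0,0,0],"twist":[0,0,0]},{"offset":[0,0,0],"twist":[0,0,0]}]' --gripper 0

```text
t: 40.25
ee_pos: [609.0, 319.4, 221.5]
orientation: [0.201, 3.132, 0.007]
ft_force: [0.6, -0.4, -0.5]
width: 46.4
```

Emit:
send_rows --rows '[{"offset":[0,0,0],"twist":[0,0,0]},{"offset":[0,0,0],"twist":[0,0,0]},{"offset":[0,0,0],"twist":[0,0,0]},{"offset":[0,0,0],"twist":[0,0,0]},{"offset":[0,0,0],"twist":[0,0,0]}]'

```text
t: 40.67
ee_pos: [609.0, 319.4, 221.7]
orientation: [0.201, 3.132, 0.007]
ft_force: [0.4, 0.5, 0.4]
width: 31.6
```

```bash
python3 - <<'E'
from h import *
s=ctrl.get_obs();p=s["ee_pos"];print(p,s["width"],s["orientation"])
t=np.radians(17.2);mid=np.array([638.6,-111.6]);print("grip tgt",mid-33*np.array([np.cos(t),np.sin(t)]))
plan((p[0],p[1],330,-7.2,5),(607.1,-115,335,17.2,15))
E
```

```text
[609.00498502 319.4272247  221.74032925] 31.647911391108217 [0.20065132 3.13224508 0.00719715]
grip tgt [ 607.07581405 -121.35836565]
5 rows twist/row [0.05, 0.03, -0.03] step 21.7; offsets mm first/mid/last: [-0.1, 0.1, -21.7] [-0.0, 0.1, -21.7] [-0.0, 0.0, -21.7]
15 rows twist/row [0.0, 0.0, -1.63] step 29.0; offsets mm first/mid/last: [-3.5, -28.7, -0.3] [2.2, -28.9, -0.3] [7.9, -27.9, -0.3]
```

Emit:
send_rows --rows '[{"offset":[0,0,-0.01],"twist":[0,0,0]},{"offset":[0,0,-0.024],"twist":[0,0,0]},{"offset":[0,0,-0.03],"twist":[0,0,0]},{"offset":[0,0,-0.03],"twist":[0,0,0]},{"offset":[0,0,-0.024],"twist":[0,0,0]}]'

```text
t: 41.08
ee_pos: [605.9, 317.6, 336.5]
orientation: [-0.2, -3.122, 0.007]
ft_force: [0.4, 0.8, -2.4]
width: 31.8
```

Emit:
send_rows --rows '[{"offset":[-0.0035,-0.0287,0],"twist":[0,0,-1.63]},{"offset":[-0.0027,-0.0288,0],"twist":[0,0,-1.63]},{"offset":[-0.0019,-0.0289,0],"twist":[0,0,-1.63]},{"offset":[-0.0011,-0.029,0],"twist":[0,0,-1.63]},{"offset":[-0.0003,-0.029,0],"twist":[0,0,-1.63]}]'

```text
t: 41.5
ee_pos: [606.2, 174.6, 347.9]
orientation: [-0.044, 3.14, 0.006]
ft_force: [-0.0, -0.4, -2.1]
width: 31.7
```

Emit:
send_rows --rows '[{"offset":[0.0006,-0.029,0],"twist":[0,0,-1.63]},{"offset":[0.0014,-0.029,0],"twist":[0,0,-1.63]},{"offset":[0.0022,-0.0289,0],"twist":[0,0,-1.63]},{"offset":[0.003,-0.0288,0],"twist":[0,0,-1.63]},{"offset":[0.0038,-0.0287,0],"twist":[0,0,-1.63]}]'

```text
t: 41.92
ee_pos: [605.7, 22.8, 350.1]
orientation: [-0.28, 3.128, 0.006]
ft_force: [0.8, 0.2, -2.2]
width: 31.6
```

Emit:
send_rows --rows '[{"offset":[0.0046,-0.0286,0],"twist":[0,0,-1.63]},{"offset":[0.0055,-0.0285,0],"twist":[0,0,-1.63]},{"offset":[0.0063,-0.028,0],"twist":[0,0,-1.63]},{"offset":[0.005,-0.02,0],"twist":[0,0,-1.63]},{"offset":[0,0,0],"twist":[0,0,0]}]'

```text
t: 42.33
ee_pos: [605.8, -94.6, 352.2]
orientation: [-0.463, 3.106, 0.004]
ft_force: [0.5, 1.0, -2.2]
width: 31.9
```

```bash
python3 - <<'E'
from h import *
plan((607.5,-121.2,290,17.2,4))
E
```

```text
4 rows twist/row [0.03, 0.02, -0.06] step 16.9; offsets mm first/mid/last: [1.6, -6.5, 15.5] [1.6, -6.5, 15.5] [1.6, -6.5, 15.5]
```

Emit:
send_rows --rows '[{"offset":[0.0016,-0.0065,0.0155],"twist":[0,0,0]},{"offset":[0.0016,-0.0065,0.0155],"twist":[0,0,0]},{"offset":[0.0016,-0.0065,0.0155],"twist":[0,0,0]},{"offset":[0.0016,-0.0055,0.0155],"twist":[0,0,0]},{"offset":[0.001,0,0.008],"twist":[0,0,0]}]'

```text
t: 42.75
ee_pos: [606.6, -121.6, 284.7]
orientation: [-0.454, 3.102, 0.002]
ft_force: [-0.2, 0.1, -2.7]
width: 31.7
```

```bash
python3 - <<'E'
from h import *
plan((607.5,-121.2,240,17.2,4))
E
```

```text
4 rows twist/row [0.0, 0.1, -0.13] step 11.2; offsets mm first/mid/last: [-0.2, 0.0, 11.2] [-0.2, 0.0, 11.2] [-0.2, 0.0, 11.2]
```

Emit:
send_rows --rows '[{"offset":[0.0006,0,0.011],"twist":[0,0.1,-0.13]},{"offset":[0.0006,0,0.011],"twist":[0,0.1,-0.13]},{"offset":[0.0005,0,0.011],"twist":[0,0.1,-0.13]},{"offset":[0,0,0.01],"twist":[0,0.1,-0.1]},{"offset":[0,0,0],"twist":[0,0,0]}]'

```text
t: 43.17
ee_pos: [604.3, -119.5, 237.7]
orientation: [0.47, -3.104, -0.002]
ft_force: [-0.4, 0.9, -2.2]
width: 31.7
```

```bash
python3 - <<'E'
from h import *
plan((607.5,-121.2,229,17.2,3))
E
```

```text
3 rows twist/row [0.04, -0.04, 0.01] step 3.1; offsets mm first/mid/last: [-0.8, -0.9, 2.9] [-0.8, -0.9, 2.9] [-0.8, -0.8, 2.9]
```

Emit:
send_rows --rows '[{"offset":[-0.0006,-0.0007,0.0028],"twist":[0,0,0]},{"offset":[-0.0006,-0.0007,0.0028],"twist":[0,0,0]},{"offset":[-0.0004,-0.0005,0.002],"twist":[0,0,0]},{"offset":[0,0,0],"twist":[0,0,0]},{"offset":[0,0,0],"twist":[0,0,0]}]'

```text
t: 43.58
ee_pos: [607.4, -120.4, 229.8]
orientation: [0.472, -3.104, -0.002]
ft_force: [-0.4, 0.8, -1.9]
width: 32.0
```

```bash
python3 - <<'E'
from h import *
plan((607.5,-121.2,225.5,17.2,3))
E
```

```text
3 rows twist/row [0.03, -0.02, 0.03] step 1.4; offsets mm first/mid/last: [0.1, -0.3, 1.4] [0.1, -0.3, 1.4] [0.1, -0.3, 1.4]
```

Emit:
send_rows --rows '[{"offset":[0,-0.0003,0.0015],"twist":[0,0,0]},{"offset":[0,-0.0003,0.0015],"twist":[0,0,0]},{"offset":[0,0,0.001],"twist":[0,0,0]},{"offset":[0,0,0],"twist":[0,0,0]},{"offset":[0,0,0],"twist":[0,0,0]}]'

```text
t: 44.0
ee_pos: [608.1, -121.4, 226.7]
orientation: [-0.471, 3.105, 0.001]
ft_force: [-0.2, 0.2, -2.1]
width: 32.0
```

Emit:
send_rows --rows '[{"offset":[0,0,0.0008],"twist":[0,0,0]},{"offset":[0,0,0],"twist":[0,0,0]},{"offset":[0,0,0],"twist":[0,0,0]},{"offset":[0,0,0],"twist":[0,0,0]},{"offset":[0,0,0.0008],"twist":[0,0,0]}]'

```text
t: 44.42
ee_pos: [608.2, -121.4, 225.3]
orientation: [-0.471, 3.105, 0.0]
ft_force: [0.2, -0.1, -2.3]
width: 32.3
```

Emit:
send_rows --rows '[{"offset":[0,0,0.0007],"twist":[0,0,0]},{"offset":[0,0,0],"twist":[0,0,0]},{"offset":[0,0,0],"twist":[0,0,0]},{"offset":[0,0,0.0005],"twist":[0,0,0]},{"offset":[0,0,0.001],"twist":[0,0,0]}]'

```text
t: 44.83
ee_pos: [608.3, -121.5, 224.7]
orientation: [-0.471, 3.105, 0.0]
ft_force: [-5.7, 1.2, 15.0]
width: 31.8
```

Emit:
send_rows --rows '[{"offset":[0,0,0],"twist":[0,0,0]},{"offset":[0,0,0],"twist":[0,0,0]},{"offset":[0,0,0],"twist":[0,0,0]},{"offset":[0,0,0.0005],"twist":[0,0,0]},{"offset":[0,0,0.001],"twist":[0,0,0]}]'

```text
t: 45.25
ee_pos: [608.5, -121.6, 224.7]
orientation: [-0.471, 3.104, -0.0]
ft_force: [-7.2, 1.1, 20.8]
width: 31.9
```

Contact is made. I'll release and rise, then check all four from a viewpoint to the side.

Emit:
send_rows --rows '[{"offset":[0,0,0],"twist":[0,0,0]},{"offset":[0,0,0],"twist":[0,0,0]},{"offset":[0,0,0],"twist":[0,0,0]},{"offset":[0,0,0],"twist":[0,0,0]},{"offset":[0,0,0],"twist":[0,0,0]}]' --gripper 0.076

```text
t: 45.67
ee_pos: [609.2, -121.7, 225.2]
orientation: [-0.47, 3.102, -0.001]
ft_force: [-0.5, 0.7, -0.4]
width: 61.8
```

Emit:
send_rows --rows '[{"offset":[0,0,0],"twist":[0,0,0]},{"offset":[0,0,-0.025],"twist":[0,0,0]},{"offset":[0,0,-0.035],"twist":[0,0,0]},{"offset":[0,0,-0.04],"twist":[0,0,0]},{"offset":[0,0,-0.04],"twist":[0,0,0]}]'

```text
t: 46.08
ee_pos: [605.9, -121.1, 358.6]
orientation: [0.468, -3.091, -0.011]
ft_force: [0.4, -0.4, 0.2]
width: 76.0
```

```bash
python3 - <<'E'
from h import *
plan((710,-205,430,5,5))
E
```

```text
5 rows twist/row [0.09, -0.18, 2.45] step 30.3; offsets mm first/mid/last: [-14.7, -22.1, -14.7] [-16.6, -20.8, -14.5] [-18.4, -19.3, -14.4]
```

Emit:
send_rows --rows '[{"offset":[-0.0147,-0.0221,-0.0146],"twist":[0,0,2.45]},{"offset":[-0.0157,-0.0215,-0.0146],"twist":[0,0,2.45]},{"offset":[-0.0166,-0.0208,-0.0145],"twist":[0,0,2.45]},{"offset":[-0.0175,-0.02,-0.0145],"twist":[0,0,2.45]},{"offset":[-0.015,-0.014,-0.0144],"twist":[0,0,2.45]}]'

```text
t: 46.5
ee_pos: [707.3, -200.6, 441.9]
orientation: [0.129, -3.13, -0.005]
ft_force: [-1.2, 0.7, -0.4]
width: 76.0
```

Emit:
send_rows --rows '[{"offset":[0,0,0],"twist":[0,0,0]},{"offset":[0,0,0],"twist":[0,0,0]},{"offset":[0,0,0],"twist":[0,0,0]},{"offset":[0,0,0],"twist":[0,0,0]},{"offset":[0,0,0],"twist":[0,0,0]}]'

```text
t: 46.92
ee_pos: [707.8, -201.6, 441.8]
orientation: [0.128, -3.132, -0.004]
ft_force: [0.0, -0.1, -0.3]
width: 75.8
```

```bash
python3 - <<'E'
from h import *
near2("f1","small")
for n,(x,y,a) in dict(small=(656.5,-309.2,-6.2),round=(454.2,-106.3,-3.7),pointed=(471.2,-302.5,4.7),square=(638.6,-111.6,17.2)).items():
    t=np.radians(a);print(n,"want comb",np.round([x-DIM[n][3]*np.cos(t),y-DIM[n][3]*np.sin(t)],1),a)
E
```

```text
47.0167 [ 707.9 -201.6  441.9]
[(0.75, array([191., 125.]), array([ 635.4, -311.4,   42. ]))]
[ 191    0   40   51 1223] ztop 37.7
   4 174 [ 502.6 -297.5] -85.0 25.7 13.2 [ 504.5 -297.6]
   8 446 [ 506.5 -296.9] -83.6 30.8 23.6 [ 509.3 -296.8]
   15 919 [ 511.7 -295.6] 0.7 40.8 37.0 [ 515.9 -297.5]
[ 349    0   51   46 1836] ztop 34.9
   4 207 [ 484.7 -103.6] -84.7 32.8 11.4 [ 486.1 -103.5]
   8 582 [ 488.9 -104.6] -81.5 40.4 22.7 [ 490.6 -102.3]
   15 1361 [ 495.2 -106.2] -88.2 49.5 36.8 [ 497.8 -105.3]
[ 327   80   57  122 5018] ztop 75.5
   4 849 [ 608.4 -122.5] 17.4 51.6 20.9 [ 608.4 -122.5]
   8 1362 [ 608.5 -123. ] 18.0 58.9 28.6 [ 608.5 -122.2]
   15 1794 [ 609.6 -123.3] 18.1 68.0 30.8 [ 610.  -121.6]
[ 179   99   38   88 2689] ztop 61.6
   4 517 [ 633.4 -307. ] -5.1 38.3 19.5 [ 632.8 -307.1]
   8 844 [ 633.3 -305.9] -5.2 44.5 24.8 [ 633.3 -306.9]
   15 1075 [ 634.7 -305.4] -5.5 53.0 25.2 [ 635.1 -306.9]
small want comb [ 632.6 -306.6] -6.2
round want comb [ 425.3 -104.4] -3.7
pointed want comb [ 438.3 -305.2] 4.7
square want comb [ 607.1 -121.4] 17.2
```

View pics/f1.png

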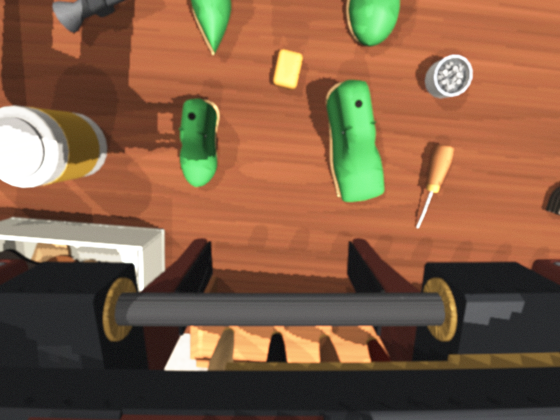

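The small and square lasts are within about 1.5 mm and 1° of their targets. The rims visible are just on the sides facing the camera, and the tin at (449,76) is upright. Next I'll check the round and pointed lasts.

```bash
python3 - <<'E'
from h import *
plan((515,-205,420,0,6))
E
```

```text
6 rows twist/row [0.03, -0.07, 0.78] step 32.4; offsets mm first/mid/last: [32.1, 2.0, 3.9] [32.1, 0.7, 3.8] [32.1, -0.1, 3.7]
```

Emit:
send_rows --rows '[{"offset":[0.038,0.002,0.004],"twist":[0,0,0.9]},{"offset":[0.038,0.001,0.004],"twist":[0,0,0.9]},{"offset":[0.038,0.001,0.004],"twist":[0,0,0.9]},{"offset":[0.038,0,0.004],"twist":[0,0,0.9]},{"offset":[0.034,0,0.004],"twist":[0,0,0.9]}]'

```text
t: 47.43
ee_pos: [518.6, -204.1, 419.0]
orientation: [0.011, -3.136, -0.004]
ft_force: [0.1, -0.1, -0.7]
width: 75.6
```

Emit:
send_rows --rows '[{"offset":[0,0,0],"twist":[0,0,0]},{"offset":[0,0,0],"twist":[0,0,0]},{"offset":[0,0,0],"twist":[0,0,0]},{"offset":[0,0,0],"twist":[0,0,0]},{"offset":[0,0,0],"twist":[0,0,0]}]'

```text
t: 47.85
ee_pos: [513.0, -202.6, 418.2]
orientation: [0.01, -3.131, -0.007]
ft_force: [0.0, -0.6, 0.3]
width: 75.6
```

```bash
python3 - <<'E'
from h import *
near2("f2","round")
q=[v for v in nets.spot_in("wrist","tack_tin")[:1]];print(q)
if q:
    e=q[0]["extent"];print(at_z("wrist",((e[0]+e[2])/2,(e[1]+e[3])/2),20))
print(at_z("top",(277.7,174.6),20))
E
```

```text
47.95 [ 513.1 -202.6  418.1]
[(0.66, array([367., 122.]), array([ 427.9, -105.3,   48. ])), (0.35, array([345., 278.]), array([ 613.5, -119.4,   48. ]))]
[ 332   89   56  112 4443] ztop 67.6
   4 813 [ 425.8 -105.5] -3.7 45.5 21.4 [ 425.6 -105.4]
   8 1299 [ 425.8 -105.9] -2.0 52.9 28.2 [ 426.  -104.9]
   15 1677 [ 427.5 -106.7] -1.4 61.9 29.5 [ 428.2 -105.1]
[ 164   93   56  125 4139] ztop 73.6
   4 830 [ 437.5 -305. ] 4.2 51.6 18.9 [ 437.1 -304.9]
   8 1343 [ 437.3 -304.2] 4.5 58.9 25.6 [ 437.3 -305.1]
   15 1781 [ 438.5 -303.3] 4.8 68.2 27.3 [ 439.3 -305.2]
[{'extent': [410.5, 203.1, 457.0, 241.7], 'conf': 0.82}]
[548.65265904  -2.83032718  20.        ]
[547.40866772  -8.31719791  20.        ]
```

View pics/f2.png

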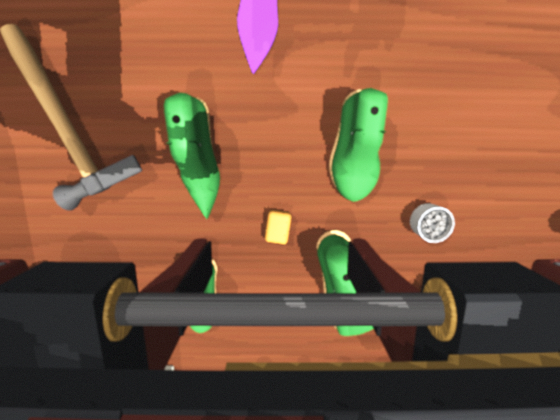

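All four lasts are on target, the tin hasn't moved, and the gripper is clear. Handing in.

```bash
python3 -c "
from h import *
print(ctrl.close_job())"
```

```text
the job is handed in; nothing more can be done
None
```

All four green lasts now stand upright on their matching tan insoles, toe to toe and heel to heel, and I handed the job in at about 48 s of the 104 s. Each was lowered to contact before the gripper opened, with contact forces of about 40 N or less.

- **Mended on the way:** the pointed last first landed about 3.5 mm off sideways, so I re-gripped it and set it down again.
- **Final wrist-camera checks:** all four combs lie within about 1.5 mm and 1–2° of the positions worked out from the insole outlines. The thin tan rims still visible are on the sides facing the camera.
- **Highest contact force:** the first set-down of the pointed last read 39.8 N at the wrist for a moment, through the held last. That is close to the 40 N limit set for the arm and gripper body.
- **Tin of tacks:** it is upright and was not touched. Its two position readings differ by about 5 mm, which I put down to the network's box not being exact.
- **Disagreements:** early network readings of the lasts' grip points from the top camera were up to about 10 mm off the wrist-camera depth. I used the depth.

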